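Set out the holiday feed from the right compartment

TASK

Set the white dish on the dark mat of the pellet doser, lengthwise under its spout with its upright grip at the end away from the column, then open only the compartment whose lid has the long bar handle, move all the food wafers in it (two to four) into the dish, and shut that lid again. Then press the doser's plunger right down to its stop, let it rise fully, and press it right down a second time, so that both portions fall into the dish where it stands; let go with the plunger up. Keep the other three lids shut and leave everything else on the shelf where it is.

Things in the scene. Friction and masses are not known exactly. Their poses are not given: they have to be found in the camera images.
- box_bar: The compartment to open: fixed white box, 100 (x, front to back) x 104 (y) x 40 mm high, walls and floor 3 mm. Origin: centre of its underside, on an 8 mm board. Four alike stand in a row along y, 107 mm apart, in any order, told apart only by lid handle. The lid hinges on the far (+x) rim. The wafers lie in it 23 mm apart along y, near its middle, their 22 mm side along x.
- box_round: Same box whose lid has one round knob (32 mm wide, 24 mm high): keep shut.
- box_pair: Same box whose lid has two small upright pegs (16 mm wide, 22 mm high, 50 mm apart along y): keep shut.
- box_fin: Same box whose lid has a narrow upright fin along x (50 x 10 x 22 mm): keep shut.
- lid_bar (a joint): Angle (rad) of the lid to open: 0 shut, grows as it swings up and back to its stop at 2.0. Stiff hinge (0.13 N m, lid 90 g): it stays where it is left. Lid 5 mm thick, 103 mm from hinge to front edge (3 mm past the box front). Open, it stands up at the far side of the box; swung well back (1.8) it leaves more room for a gripper.
- lid_bar_grip (a point): Middle of the long bar handle: round dark steel bar 12 mm thick, 70 mm along y, on a post at each end (58 mm free between). It runs along the lid's front edge, 100 mm in front of the hinge line and 35 mm above it when shut (30 mm above the lid's top, 83 mm above the shelf). Pinched from above, one finger in front and one behind, it can turn between the fingers as the lid swings.
- lid_bar_hinge (a point): Middle of the hinge line of that lid (along the box's y), at the far top rim of the box.
- lid_round (a joint): Angle (rad) of the round-knob lid; 0 shut. Keep shut.
- lid_pair (a joint): Angle (rad) of the two-peg lid; 0 shut. Keep shut.
- lid_fin (a joint): Angle (rad) of the fin lid; 0 shut. Keep shut.
- wafer1: Food wafer, hard pressed brown bar with a cork-like look, 22 (x) x 14 (y) x 16 mm high, about 15 g; origin: centre of its underside. Two to four of wafer1 to wafer4 are present, lying in the bar-handled box; the rest are absent (None).
- wafer2: Food wafer, hard pressed brown bar with a cork-like look, 22 (x) x 14 (y) x 16 mm high, about 15 g; origin: centre of its underside. Two to four of wafer1 to wafer4 are present, lying in the bar-handled box; the rest are absent (None).
- wafer3: Food wafer, hard pressed brown bar with a cork-like look, 22 (x) x 14 (y) x 16 mm high, about 15 g; origin: centre of its underside. Two to four of wafer1 to wafer4 are present, lying in the bar-handled box; the rest are absent (None).
- wafer4: Food wafer, hard pressed brown bar with a cork-like look, 22 (x) x 14 (y) x 16 mm high, about 15 g; origin: centre of its underside. Two to four of wafer1 to wafer4 are present, lying in the bar-handled box; the rest are absent (None).
- dish: White ceramic rectangular open dish, loose, 130 (its x) x 60 (its y) x 28 mm high, walls and floor 5 mm, about 0.2 kg; origin: centre of its underside. At its +x end an upright grip stands inside it (24 along x, 12 thick, top 60 mm above the underside); it can be lifted by this.
- dish_grip (a point): Centre of the top of the dish's upright grip, 48 mm from the dish's centre along its x, 60 mm above its underside.
- doser: Pellet doser, fixed: round white column 64 mm wide, 124 mm high; origin on the column's axis at the shelf, z up. Its spout points along its own -x: 22 mm wide, 56 to 71 mm above the shelf, reaching 78 mm from the axis. A 3 mm base plate, 130 mm wide, runs from 40 mm behind the axis to 205 mm in front.
- foot (a point): Centre of the dark mat (134 x 64 mm, lengthwise along the doser's x) on the base plate, 130 mm in front of the column's axis, 3 mm above the shelf. The dish belongs here, centre on centre, its long side along the doser's x, its upright grip at the end away from the column; the spout then overhangs the other end by about 13 mm.
- plunger (a joint): Travel (m) of the doser's plunger: 0 up, 0.025 down on its stop. Spring return; about 2 N at the top and 10 N at the bottom.
- plunger_top (a point): Centre of the plunger's flat round cap (38 mm across) on top of the doser's column, 169 mm above the work surface when up, moving with it.
- feeding_ring: Clear acrylic feeding ring, 68 mm across and 10 mm high, lying flat on the shelf between the dish and the doser; leave alone. Origin: centre of its underside.
- canister: Closed green food canister, 72 mm across, 105 mm high, on the left; leave alone. Origin: centre of its underside.
- bottle: White plastic bottle, 56 mm across, 140 mm high, on the right; leave alone. Origin: centre of its underside.
- tongs: Stainless feeding tongs lying flat, 190 mm long, at the left back; leave alone. Origin at the middle, on the shelf.
There are look-alikes about, which are no part of the job. Leave any purple or red look-alike of the dish alone.

How it is judged:
By the outcome, as a careful person would: the job done as asked, in the order asked, and still so for the second after the job is handed in, with the robot touching nothing.
Of wafer1, wafer2, wafer3, wafer4 only 2 to 4 are there at a start; the rules pass over those that are not, and their reading is None.
At some moment in a run one of dish may be knocked a few centimetres aside while the robot is not near it.
Once in a run the grip may slacken for a moment while it holds something.
It also fails if it takes over 210 s, if anything falls off the work surface, if the arm or the gripper's body presses on something with over 40 N, if the wrist force passes 120 N, or if a joint passes its speed limit or range.

ROBOT

A 6-joint arm with a two-finger parallel gripper is mounted at the origin on the work surface. World frame = base frame: x ahead of the robot, y to its left, z up, the work surface at z = 0. Lengths are in m, angles in rad, forces in N, time in s.
With the tool pointing down it reaches from about 0.35 to 0.775 m from the base axis. Payload 7.3 kg.
Tool frame: the origin (TCP) lies between the finger pads; the fingertips stand 14 mm ahead of it and the grasp point (between the pads) lies 5 mm behind it; z points along the fingers, y is the direction in which the jaws open and shut (so a half turn about z gives the same grasp; the last joint's range is limited). The gripper opens to 92 mm and grips with 3 to 60 N. Pads are 19 mm wide; open, the fingers measure 130 mm over their backs; the gripper's body (75 mm by 190 mm) begins 47 mm behind the grasp point.
Start: joints at [1.015, 0.342, 1.524, -0, 1.275, -0.146], TCP at [0.209, 0.482, 0.241] pointing down, gripper open.
Joint ranges: [-2.53, 2.53], [-0.77, 2.02], [0.04, 2.7], [-1, 4.14], [0.28, 2.66], [-3.11, 3.11]. Speed limits (rad/s): [2.57, 2.57, 3.14, 3.14, 3.14, 3.14].

INTERFACE

Orientations are given as [roll, pitch, yaw] about the fixed x, y, z axes, in that order (R = Rz(yaw) Ry(pitch) Rx(roll)).
In Python, from cell import robot gives the robot as it stands.
- The arm moves only by the shell command python3 -m creep 'ROWS' [FORCE]. ROWS is JSON, a list that holds one entry, the list of rows, each a list of 7 numbers: the shift along the tool's x, y, z in cm, then the turn, a rotation vector about the tool's x, y, z in degrees, then the gripper command: -1 is shut, 1 is fully open, values between are in proportion. In form: [[[tx, ty, tz, wx, wy, wz, gripper], ...]]. A call has 1 to 8 rows; each row is the pose to reach, as a shift and turn from the pose measured when the call began, along the tool's axes at that moment; what a row does not reach only later rows make up. A row lasts 1/10 s, in which the tool goes at most 50 mm and 8.59 degrees, less where a joint would pass 70% of its speed; a pose out of reach is approached as far as the arm can. A call with a gripper value outside its range is refused whole. The fingers move at their own pace and stop on an object; FORCE is the grip in N (left out, the last holds). Time passes only in rows, so rows that repeat a pose let the fingers close. It gives the time, the measured TCP pose, the force and the opening at its end, in the units of the state.
- robot.observe(): the state, without advancing time (a new reading comes with each control period).
- robot.read_camera(name): name is "side" or "top" or "wrist"; returns the picture (420x560x3 uint8, red, green, blue); there is no depth.
- robot.camera_params(name): a dict with "camera_matrix" (3x3 intrinsics, pixels), "R" (3x3) and "t" (3): a world point X has camera coordinates R X + t. Camera axes: x right, y down, z forward; pixel columns grow to the right and rows downward; lengths in m; the calibration is good to about 2 mm. A picture is of the moment at which its call begins: read the wrist's pose just before it. camera_params takes no time and is no camera call; for the wrist camera it gives the pose at the moment of the call.
- robot.hand_in(): hands the job in, once; it reports no verdict.
Trained networks look in the newest picture that a camera, given by its name, has taken for a name from the list of things; names that differ only in an ending like _2 or _b are one class to them, and where a whole thing is asked for, a point or a joint stands for the part that bears it (a point fixed in the world has none). Each returns a list of dicts, best first, with "score" (0 to 1); they miss things now and then, are a little off and sometimes report something else, mostly with a low value. They report only what shows in the picture. A call takes as long as a camera call. They do not tell look-alikes from the thing itself.
- robot.look_for(camera, label): "centre" ([x, y, z] in m, in the coordinates of the camera as it stood for that picture, good to about 4 mm: the middle of the surface that is visible of it).
- robot.masks_of(camera, label): "mask" (420x560 bool, what is visible of it).
The state is a dict: "time": time; "qpos": joint angles; "qvel": joint speeds; "joint_efforts": joint torques, N m; "tool_pos": TCP position; "tool_rot": TCP orientation; "contact_force": force on the tool from outside, world axes, zero at the start; "torque": the same for the moment, N m; "opening": finger opening in m.
Only numpy, scipy, OpenCV 4.12 (cv2) and the standard library are available. Lean on these libraries where they do the work, as an engineer would, in place of code of your own. Each camera call takes 0.05 s, during which the arm holds its last target.

## Working session

There is one attempt and no reset: what is moved stays moved. The work goes in short steps, Python scripts to look and compute and a shell command to move; the robot and the scene stay as the last step left them, time stands still between calls to the robot, and variables do not carry over. Pictures are saved under pics/ and viewed, and the job is handed in when it is done.

```bash
ls; mkdir -p pics; python3 - <<'E'
from cell import robot
import cv2, numpy as np
s=robot.observe(); print({k:np.round(v,3).tolist() for k,v in s.items()})
for c in ["top","side","wrist"]:
    im=robot.read_camera(c); cv2.imwrite(f"pics/{c}0.png",im[:,:,::-1])
    p=robot.camera_params(c); print(c,np.round(p["camera_matrix"],1).tolist(),np.round(p["R"],3).tolist(),np.round(p["t"],3).tolist())
E
```

```text
pics
{'time': 0.0, 'qpos': [1.015, 0.343, 1.525, -0.0, 1.275, -0.146], 'qvel': [0.001, 0.001, 0.002, -0.001, 0.0, 0.001], 'joint_efforts': [-0.001, -43.124, -24.422, 0.072, 0.056, -0.0], 'tool_pos': [0.209, 0.481, 0.24], 'tool_rot': [-3.14, -0.0, 2.732], 'contact_force': [-0.313, 0.539, 0.595], 'torque': [0.012, -0.021, 0.018], 'opening': 0.092}
top [[514.6, 0.0, 267.4], [0.0, 514.6, 216.0], [0.0, 0.0, 1.0]] [[0.008, -1.0, -0.007], [-0.987, -0.007, -0.16], [0.16, 0.008, -0.987]] [0.048, 0.528, 1.719]
side [[395.4, 0.0, 280.1], [0.0, 395.4, 207.9], [0.0, 0.0, 1.0]] [[0.771, -0.637, -0.015], [-0.492, -0.581, -0.649], [0.404, 0.508, -0.761]] [-0.351, 0.378, 0.874]
wrist [[314.6, 0.0, 279.4], [0.0, 314.6, 206.7], [0.0, 0.0, 1.0]] [[0.399, 0.917, -0.002], [0.883, -0.384, 0.272], [0.249, -0.11, -0.962]] [-0.524, -0.035, 0.389]
```

View pics/top0.png

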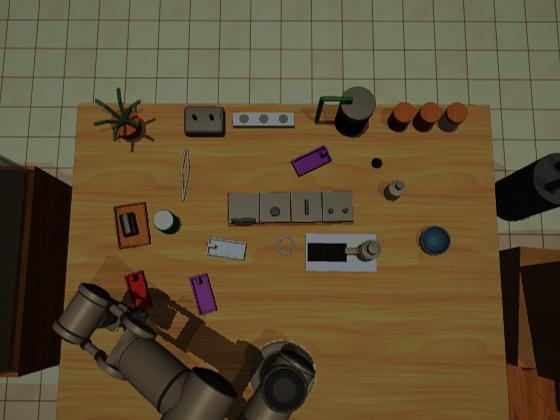

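View pics/side0.png

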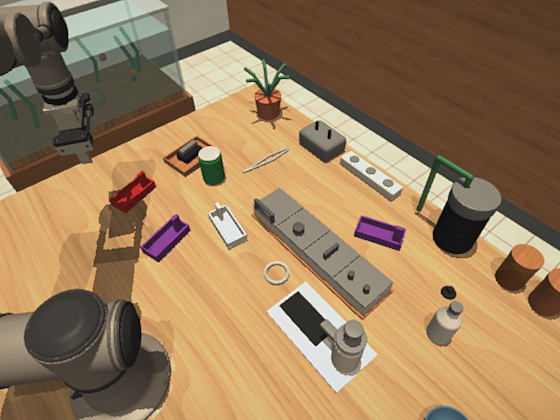

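View pics/wrist0.png

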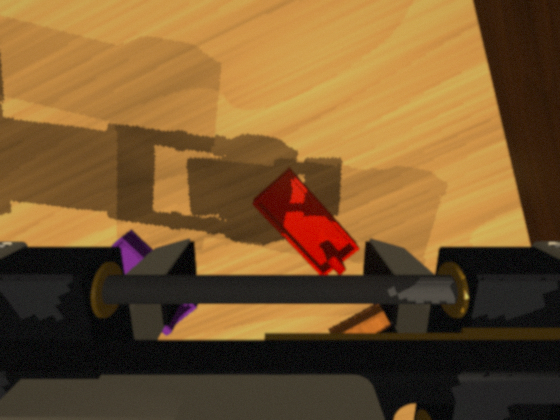

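The top view shows the bar-handled lid on the leftmost box (243,207). The white dish is at (227,248), the doser column at (370,250) with its mat at (327,252), and purple and red look-alikes at (203,293), (137,290) and (311,160). I'll enlarge this area to confirm.

```bash
cat > h.py <<'E'
from cell import robot
import cv2, numpy as np
from scipy.spatial.transform import Rotation as Ro
def cam(c):
    p=robot.camera_params(c); return np.array(p["camera_matrix"]),np.array(p["R"]),np.array(p["t"])
def px2w(c,uv,z,P=None):
    K,R,t=P or cam(c); d=R.T@np.linalg.solve(K,[uv[0],uv[1],1]); o=-R.T@t
    return o+d*(z-o[2])/d[2]
def w2px(c,X,P=None):
    K,R,t=P or cam(c); v=K@(R@np.array(X)+t); return v[:2]/v[2]
def c2w(c,X,P=None):
    K,R,t=P or cam(c); return R.T@(np.array(X)-t)
def shot(c,name,crop=None,scale=1):
    im=robot.read_camera(c)[:,:,::-1]
    if crop: x0,y0,x1,y1=crop; im=im[y0:y1,x0:x1]
    im=cv2.resize(im,None,fx=scale,fy=scale,interpolation=cv2.INTER_CUBIC); cv2.imwrite(f"pics/{name}.png",im)
def pose():
    s=robot.observe(); return np.array(s["tool_pos"]),Ro.from_euler('xyz',s["tool_rot"])
def delta(pos,rpy):
    "shift cm, turn deg in tool axes to reach TCP pos, rpy"
    p,R=pose(); T=Ro.from_euler('xyz',rpy)
    print('dcm',np.round(R.inv().apply(np.array(pos)-p)*100,2),'deg',np.round((R.inv()*T).as_rotvec(degrees=True),2))
def st():
    s=robot.observe(); print({k:np.round(s[k],3).tolist() for k in ["time","tool_pos","tool_rot","contact_force","opening","qpos"]})
E
python3 - <<'E'
from h import *
shot("top","top1",(180,160,400,310),3.6)
P=cam("top")
for l in ["dish","dish_grip","lid_bar_grip","doser","plunger_top","box_bar","lid_bar","box_round"]:
    for d in robot.look_for("top",l)[:5]:
        w=c2w("top",d["centre"],P); print(l,round(d["score"],2),np.round(w,3),np.round(w2px("top",w,P)))
E
```

```text
dish 0.87 [0.261 0.268 0.002] [204. 294.]
dish 0.86 [0.272 0.492 0.003] [139. 291.]
dish 0.71 [ 0.73  -0.099  0.005] [310. 162.]
dish 0.64 [0.416 0.193 0.006] [226. 249.]
dish_grip 0.76 [0.271 0.49  0.005] [139. 291.]
dish_grip 0.7 [0.417 0.194 0.008] [226. 249.]
dish_grip 0.66 [ 0.733 -0.105  0.003] [312. 161.]
dish_grip 0.61 [0.261 0.272 0.008] [202. 294.]
dish_grip 0.55 [0.552 0.025 0.054] [275. 208.]
lid_bar_grip 0.97 [0.553 0.131 0.051] [244. 208.]
doser 0.74 [ 0.404 -0.206  0.004] [342. 254.]
plunger_top 0.54 [ 0.413 -0.286  0.17 ] [374. 246.]
box_bar 0.91 [0.554 0.131 0.051] [244. 208.]
lid_bar 0.61 [0.553 0.13  0.052] [245. 208.]
box_round 0.8 [0.554 0.029 0.054] [274. 208.]
box_round 0.49 [0.551 0.028 0.057] [274. 209.]
```

View pics/top1.png

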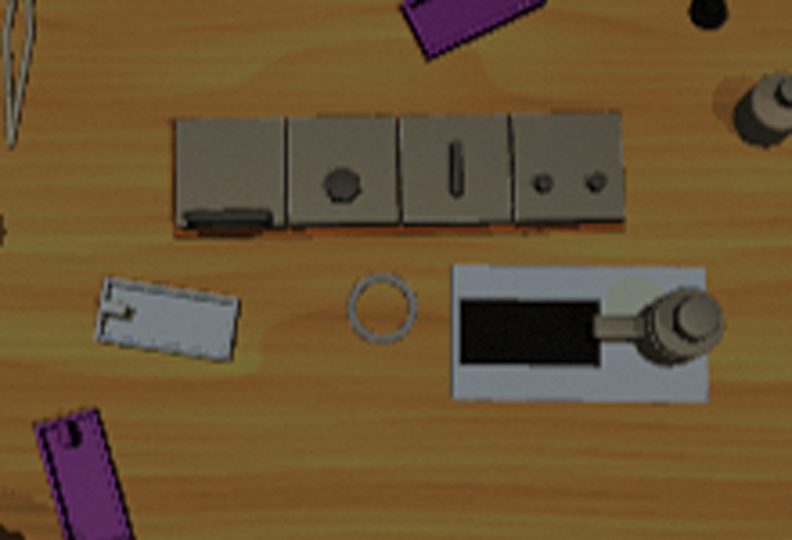

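```bash
python3 - <<'E'
from h import *
f=lambda u,v,z: px2w("top",(u/3.6+180,v/3.6+160),z)
def quad(n,q,z):
    w=np.array([f(u,v,z) for u,v in q]); print(n,np.round(w[:,:2],3).tolist(),"c",np.round(w.mean(0),4))
    e=(w[0]+w[3]-w[1]-w[2])/2; g=(w[0]+w[1]-w[2]-w[3])/2; print(" len",np.linalg.norm(e),np.linalg.norm(g),"ang x->left",np.degrees(np.arctan2(e[1],e[0])),"up",np.degrees(np.arctan2(g[1],g[0])))
quad("dish",[(107,278),(239,298),(233,361),(97,341)],.028)
quad("plate",[(452,264),(707,268),(708,402),(451,398)],.003)
quad("mat",[(460,299),(600,299),(600,364),(460,364)],.003)
quad("row",[(174,118),(620,112),(623,220),(176,224)],.053)
print(f(694,314,.169),f(120,312,.06),f(229,216,.083))
P=cam("side")
robot.read_camera("side")
for l in ["dish","dish_grip","lid_bar_grip","doser","plunger_top","box_bar","feeding_ring"]:
    for d in robot.look_for("side",l)[:4]:
        w=c2w("side",d["centre"],P); print(l,round(d["score"],2),np.round(w,3),np.round(w2px("side",w,P)))
E
```

```text
dish [[0.455, 0.249], [0.437, 0.123], [0.377, 0.128], [0.395, 0.257]] c [0.4157 0.1894 0.028 ]
 len 0.129001029480346 0.060384162320855285 ang x->left 81.94055843247324 up -6.041685947237511
plate [[0.474, -0.081], [0.472, -0.327], [0.343, -0.325], [0.345, -0.08]] c [ 0.4084 -0.2032  0.003 ]
 len 0.24564687207381272 0.12897172216127942 ang x->left 89.53647896041443 up -0.8424147340811026
mat [[0.44, -0.089], [0.441, -0.224], [0.378, -0.222], [0.377, -0.088]] c [ 0.4092 -0.1558  0.003 ]
 len 0.13443508734336806 0.06258166980292663 ang x->left 90.43407200533817 up -0.5975985766228232
row [[0.606, 0.186], [0.614, -0.238], [0.51, -0.239], [0.504, 0.182]] c [ 0.5586 -0.0271  0.053 ]
 len 0.42314473142083675 0.1030634689644378 ang x->left 91.05195508981024 up 1.3625547761560624
[ 0.41020689 -0.28081752  0.169     ] [0.41921539 0.23250083 0.06      ] [0.50703621 0.13090291 0.083     ]
dish 0.94 [0.275 0.491 0.017] [134. 191.]
dish 0.83 [ 0.73  -0.103  0.014] [379. 233.]
dish 0.68 [ 0.562 -0.19   0.056] [363. 280.]
dish 0.67 [0.421 0.193 0.01 ] [228. 226.]
dish_grip 0.87 [0.423 0.196 0.011] [228. 225.]
dish_grip 0.76 [0.272 0.492 0.016] [133. 191.]
dish_grip 0.76 [ 0.735 -0.101  0.014] [380. 231.]
dish_grip 0.32 [ 0.396 -0.223  0.005] [321. 341.]
lid_bar_grip 0.93 [0.556 0.123 0.054] [279. 207.]
doser 0.74 [ 0.397 -0.221  0.007] [321. 340.]
plunger_top 0.6 [ 0.408 -0.29   0.169] [356. 330.]
plunger_top 0.56 [ 0.425 -0.014  0.011] [274. 273.]
box_bar 0.85 [0.544 0.128 0.051] [275. 209.]
feeding_ring 0.5 [ 0.427 -0.013  0.011] [275. 273.]
```

```bash
python3 - <<'E'
from h import *
a=cv2.imread("pics/side0.png")[60:220,10:200]; b=cv2.imread("pics/top0.png")[250:400,60:220]
a=cv2.resize(a,(475,400),interpolation=2);b=cv2.resize(b,(427,400)[:2],interpolation=2)
o=np.hstack([a,b[:,:320]]);o=np.clip(o*2.0,0,255).astype(np.uint8);cv2.imwrite("pics/grip.png",o)
P=cam("wrist");K,R,t=P; p,Rt=pose()
C=-R.T@t; print("cam in tool",Rt.inv().apply(C-p), "fwd",Rt.inv().apply(R[2]),"right",Rt.inv().apply(R[0]))
E
```

```text
cam in tool [ 7.15366751e-02 -6.25772125e-05 -1.43131287e-01] fwd [-2.72073660e-01 -5.45810545e-04  9.62276273e-01] right [-6.75453611e-04  9.99999701e-01  3.76230046e-04]
```

View pics/grip.png

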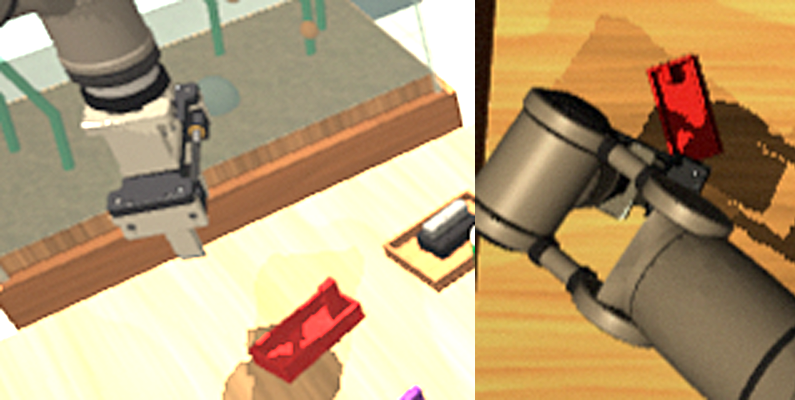

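```bash
python3 - <<'E'
from h import *
delta([.4225,.19,.24],[np.pi,0,np.radians(82)])
E
```

```text
dcm [-31.19 -18.24   0.07] deg [ 0.   -0.   74.52]
```

```bash
python3 -m creep '[[[-4,-2.3,0,0,0,8.5,1],[-8,-4.6,0,0,0,17,1],[-12,-6.9,0,0,0,25.5,1],[-16,-9.2,0,0,0,34,1],[-20,-11.5,0,0,0,42.5,1],[-24,-13.8,0,0,0,51,1],[-28,-16,0,0,0,59.5,1],[-31.2,-18.2,0,0,0,68,1]]]'; python3 -c "
from h import *
st(); delta([.4225,.19,.24],[np.pi,0,np.radians(82)])"
```

```text
time: 1.8
tool_pos: [0.4242, 0.1884, 0.2409]
tool_rot: [3.141, -0.0, 1.538]
contact_force: [0.1, 0.1, 0.2]
opening: 0.092
{'time': 1.8, 'tool_pos': [0.424, 0.188, 0.241], 'tool_rot': [3.141, -0.0, 1.538], 'contact_force': [0.123, 0.144, 0.192], 'opening': 0.092, 'qpos': [0.253, 0.23, 1.682, -0.0, 1.229, 0.285]}
dcm [ 0.15 -0.18  0.09] deg [ 0.06 -0.02  6.12]
```

```bash
python3 -c "
from h import *
shot('wrist','w1')
P=cam('wrist')
for l in ['dish','dish_grip','feeding_ring']:
  for d in robot.look_for('wrist',l)[:3]: print(l,d['score'],np.round(c2w('wrist',d['centre'],P),4),w2px('wrist',c2w('wrist',d['centre'],P),P))
"
```

```text
dish 0.95 [0.4259 0.1925 0.0025] [276.51312312 172.30671485]
dish 0.84 [0.2676 0.2684 0.0039] [136.75192852 113.4254415 ]
dish 0.25 [0.5649 0.1466 0.054 ] [404.33275346 216.01261286]
dish_grip 0.8 [0.4225 0.1862 0.0015] [274.01458107 177.34018364]
dish_grip 0.77 [0.2667 0.2703 0.0064] [134.69358682 111.68992662]
feeding_ring 0.76 [ 0.4355 -0.0026  0.0131] [290.11475181 315.4555908 ]
feeding_ring 0.45 [0.6722 0.3422 0.0035] [497.56094172  25.43782658]
```

View pics/w1.png

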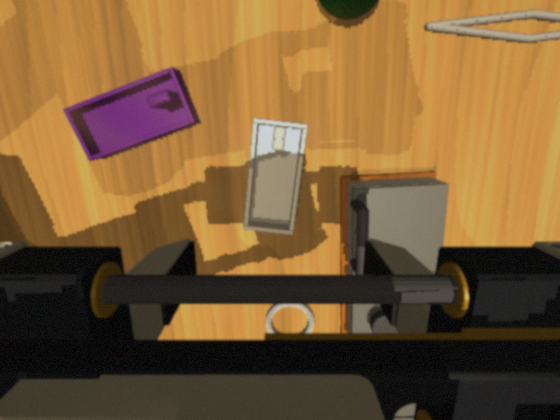

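The wrist view shows the white dish: rim corners (255,120), (306,124), (293,232), (245,229), grip at (279,137). The purple look-alike is at (130,113), so the white one is the target.

```bash
cat >> h.py <<'E'
def quad(c,n,q,z,P=None):
    w=np.array([px2w(c,p,z,P) for p in q]); e=(w[0]+w[1]-w[2]-w[3])/2; g=(w[1]+w[2]-w[0]-w[3])/2
    print(n,"c",np.round(w.mean(0),4),"len",np.linalg.norm(e).round(4),np.linalg.norm(g).round(4),"ang",np.degrees(np.arctan2(e[1],e[0])).round(1),np.degrees(np.arctan2(g[1],g[0])).round(1)); return w
E
python3 -c "
from h import *
im=cv2.imread('pics/w1.png')[90:270,220:420]; cv2.imwrite('pics/w1c.png',cv2.resize(im,None,fx=3.3,fy=3.3,interpolation=2))
quad('wrist','dish',[(255,120),(306,124),(293,232),(245,229)],.028)
print(px2w('wrist',(279,128),.06),px2w('wrist',(361,232),.083))
"
```

```text
dish c [0.419  0.1952 0.028 ] len 0.1266 0.0568 ang 82.2 -5.6
[0.42573365 0.2525204  0.06      ] [0.50627352 0.14834661 0.083     ]
```

View pics/w1c.png

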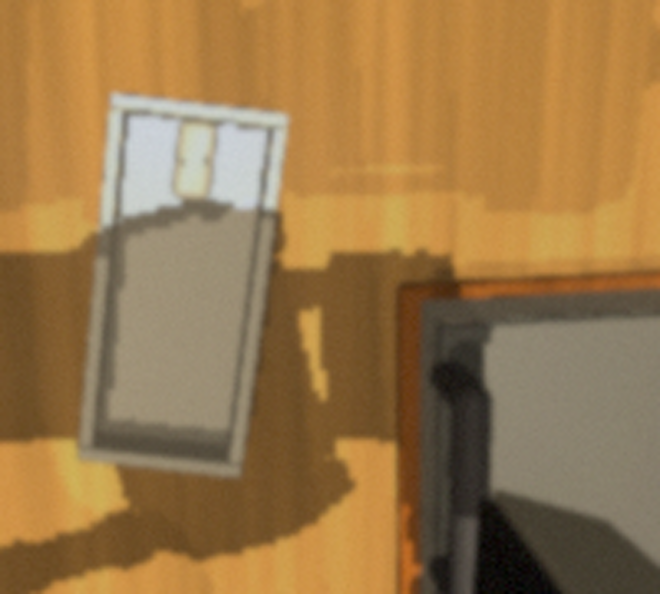

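```bash
python3 -c "
from h import *
quad('wrist','dish',[(253.9,118.8),(307.3,124.8),(292.7,233.9),(244.2,229.4)],.028)
print(px2w('wrist',(279,138.5),.06))
delta([.425,.2405,.10],[np.pi,0,np.radians(81.5)])
"
```

```text
dish c [0.4187 0.1946 0.028 ] len 0.1283 0.0586 ang 82.0 -7.5
[0.42544994 0.242254   0.06      ]
dcm [ 5.07  0.07 14.07] deg [-0.02 -0.02  6.97]
```

```bash
python3 -m creep '[[[1.7,0,4,0,0,4,0.1],[3.4,0,8,0,0,7,0.1],[5.1,0.1,12,0,0,7,0.1],[5.1,0.1,14,0,0,7,0.1],[5.1,0.1,14,0,0,7,0.1]]]'; python3 -c "
from h import *
delta([.425,.2410,.049],[np.pi,0,np.radians(82)])
shot('wrist','w2')"
```

```text
time: 2.5
tool_pos: [0.4223, 0.2418, 0.0981]
tool_rot: [-3.135, 0.003, 1.426]
contact_force: [-0.8, -0.4, 0.5]
opening: 0.0564
dcm [-0.03  0.31  4.91] deg [-0.36  0.15 -0.28]
```

View pics/w2.png

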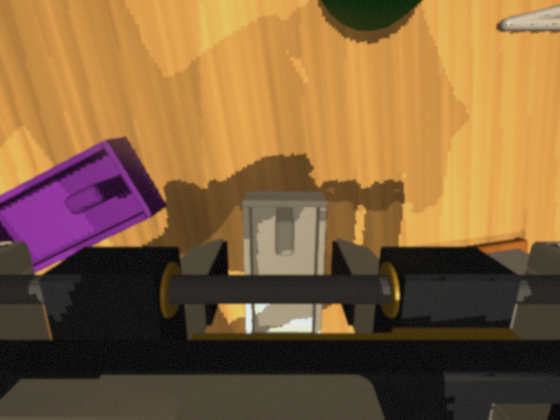

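The grip shows at (285,232), between the fingers and aligned with them. Descending to grasp.

```bash
python3 -m creep '[[[0,0.25,2.5,0,0,0,0.1],[0,0.25,4.9,0,0,0,0.1],[0,0.25,4.9,0,0,0,0.1],[0,0.25,4.9,0,0,0,-1],[0,0.25,4.9,0,0,0,-1],[0,0.25,4.9,0,0,0,-1],[0,0.25,4.9,0,0,0,-1],[0,0.25,4.9,0,0,0,-1]]]' 50; python3 -c "
from h import *
st()"
```

```text
time: 3.35
tool_pos: [0.4263, 0.2415, 0.0514]
tool_rot: [-3.139, 0.001, 1.425]
contact_force: [0.2, -0.4, 0.1]
opening: 0.0151
{'time': 3.35, 'tool_pos': [0.426, 0.241, 0.051], 'tool_rot': [-3.139, 0.001, 1.425], 'contact_force': [0.167, -0.408, 0.107], 'opening': 0.015, 'qpos': [0.358, 0.526, 1.847, 0.001, 0.771, 0.503]}
```

```bash
python3 -m creep '[[[0,0,0,0,0,0,-1],[0,0,0,0,0,0,-1],[0,0,0,0,0,0,-1],[0,0,-1,0,0,0,-1],[0,0,-2,0,0,0,-1],[0,0,-3,0,0,0,-1],[0,0,-4,0,0,0,-1],[0,0,-4,0,0,0,-1]]]' 55; python3 -c "
from h import *
st(); shot('side','s2',(150,120,420,400),2.1)
delta([.410,-.05,.09],[np.pi,0,np.radians(90)])"
```

```text
time: 4.15
tool_pos: [0.4273, 0.2419, 0.0933]
tool_rot: [3.141, -0.001, 1.425]
contact_force: [-0.1, 0.1, -1.8]
opening: 0.0119
{'time': 4.15, 'tool_pos': [0.427, 0.242, 0.093], 'tool_rot': [3.141, -0.001, 1.425], 'contact_force': [-0.11, 0.076, -1.752], 'opening': 0.012, 'qpos': [0.358, 0.458, 1.811, 0.001, 0.872, 0.503]}
dcm [-29.11   2.56   0.23] deg [-0.03 -0.03 -8.34]
```

View pics/s2.png

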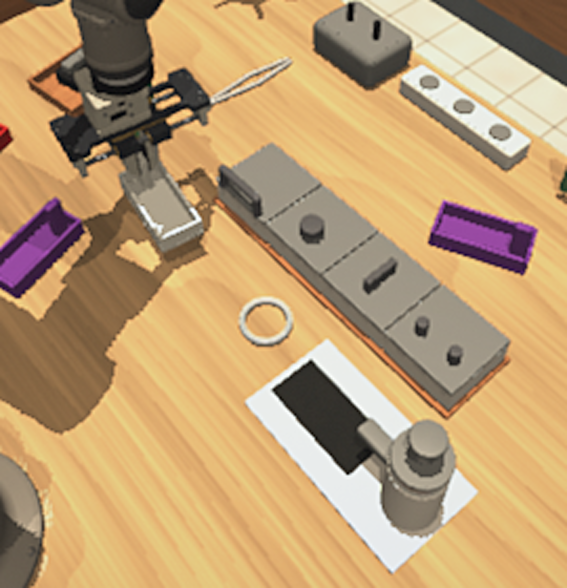

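```bash
python3 -m creep '[[[-3,0.3,0,0,0,-1,-1],[-7,0.6,0,0,0,-2,-1],[-11,1,0,0,0,-3,-1],[-15,1.3,0,0,0,-4.3,-1],[-19,1.7,0,0,0,-5.5,-1],[-23,2,0,0,0,-6.7,-1],[-26.5,2.4,0,0,0,-8,-1],[-26.5,2.4,0,0,0,-8.3,-1]]]'; python3 -c "
from h import *
st(); shot('wrist','w3'); shot('top','t3',(180,160,400,310),3.6)
delta([.410,-.05,.09],[np.pi,0,np.radians(90)])"
```

```text
time: 5.0
tool_pos: [0.4122, -0.0273, 0.0922]
tool_rot: [-3.141, 0.0, 1.566]
contact_force: [-0.2, 0.4, -1.1]
opening: 0.0114
{'time': 5.0, 'tool_pos': [0.412, -0.027, 0.092], 'tool_rot': [-3.141, 0.0, 1.566], 'contact_force': [-0.166, 0.411, -1.08], 'opening': 0.011, 'qpos': [-0.252, 0.347, 2.015, -0.0, 0.78, -0.247]}
dcm [-2.55 -0.18  0.2 ] deg [-0.07 -0.05 -0.18]
```

View pics/w3.png

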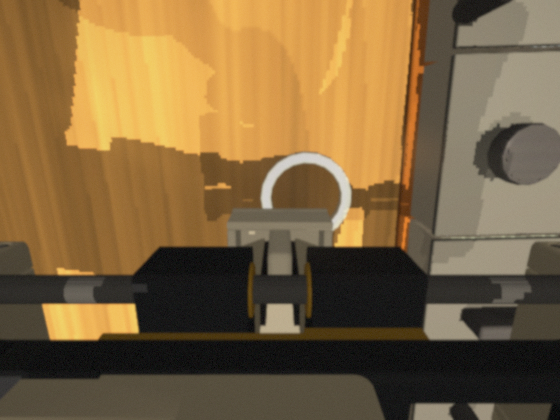

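View pics/t3.png

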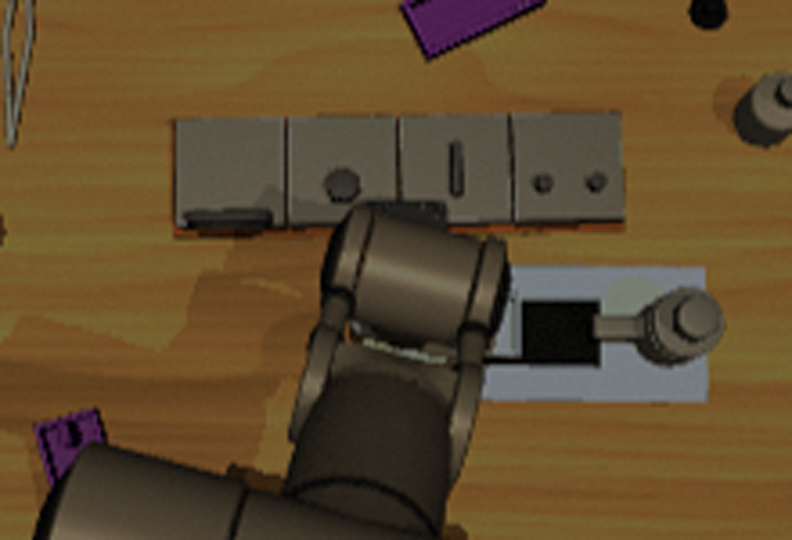

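```bash
python3 -m creep '[[[-2,-0.2,1,0,0,-0.3,-1],[-4,-0.3,2,0,0,-0.3,-1],[-5,-0.3,2.8,0,0,-0.3,-1],[-6,-0.3,2.8,0,0,-0.3,-1],[-7,-0.3,2.8,0,0,-0.3,-1],[-7.9,-0.3,2.8,0,0,-0.3,-1],[-7.9,-0.3,2.8,0,0,-0.3,-1]]]'; python3 -c "
from h import *
st(); shot('side','s4',(220,220,420,400),3.3);shot('top','t4',(280,200,400,290),6)
delta([.409,-.107,.055],[np.pi,0,np.radians(90)])"
```

```text
time: 5.8
tool_pos: [0.4092, -0.1043, 0.0644]
tool_rot: [3.142, -0.0, 1.572]
contact_force: [-0.2, -0.2, -1.5]
opening: 0.0117
{'time': 5.8, 'tool_pos': [0.409, -0.104, 0.064], 'tool_rot': [3.142, -0.0, 1.572], 'contact_force': [-0.153, -0.237, -1.483], 'opening': 0.012, 'qpos': [-0.432, 0.413, 2.019, 0.0, 0.71, -0.433]}
dcm [-0.36  0.03  0.92] deg [-0.05 -0.05  0.09]
```

View pics/s4.png

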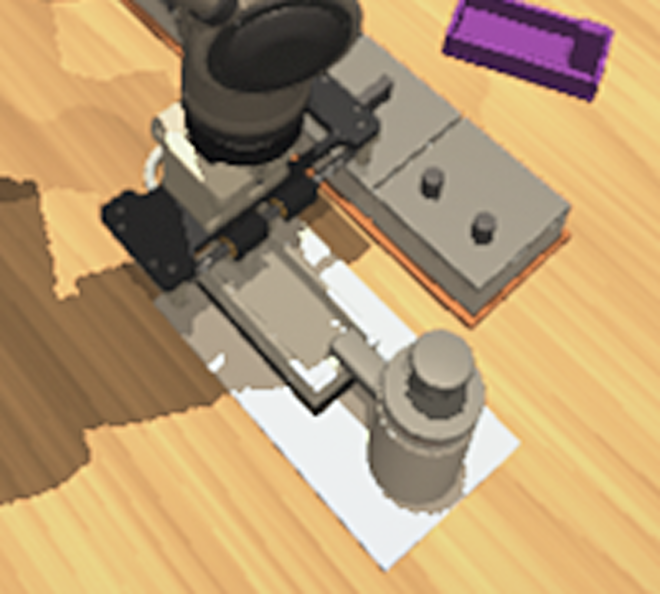

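View pics/t4.png

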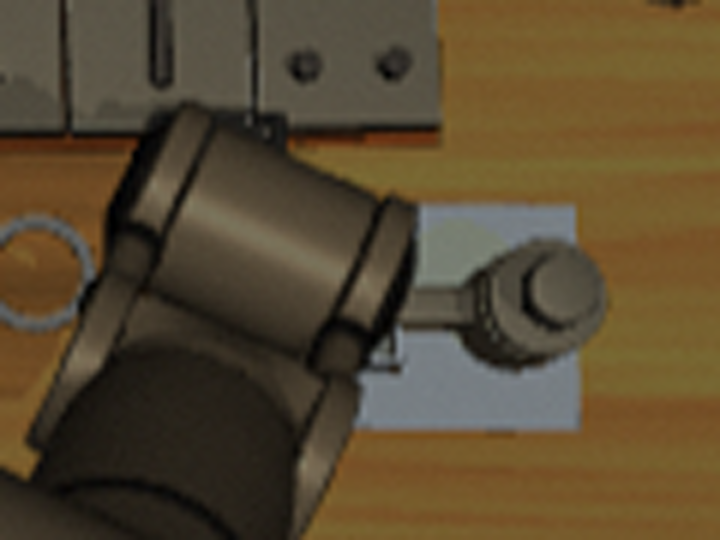

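Dish hangs level under the spout. Lowering and releasing.

```bash
python3 -m creep '[[[-0.3,0,0.4,0,0,0,-1],[-0.3,0,0.7,0,0,0,-1],[-0.3,0,0.9,0,0,0,-1],[-0.3,0,0.95,0,0,0,-1],[-0.3,0,0.95,0,0,0,-1]]]'; python3 -c "
from h import *
st()"
```

```text
time: 6.4
tool_pos: [0.4086, -0.1063, 0.0546]
tool_rot: [-3.14, -0.001, 1.572]
contact_force: [-1.1, 0.5, -0.5]
opening: 0.0119
{'time': 6.4, 'tool_pos': [0.409, -0.106, 0.055], 'tool_rot': [-3.14, -0.001, 1.572], 'contact_force': [-1.117, 0.455, -0.525], 'opening': 0.012, 'qpos': [-0.437, 0.432, 2.026, 0.001, 0.685, -0.439]}
```

```bash
python3 -m creep '[[[0,0,0.1,0,0,0,-1],[0,0,0.1,0,0,0,0],[0,0,0.1,0,0,0,0],[0,0,0.1,0,0,0,0],[0,0,-3,0,0,0,0],[0,0,-7,0,0,0,0],[0,0,-11,0,0,0,0],[0,0,-13,0,0,0,0]]]'; python3 -c "
from h import *
st()
delta([.41,0.05,.25],[np.pi,0,np.radians(90)])"
```

```text
time: 7.2
tool_pos: [0.4098, -0.1068, 0.1877]
tool_rot: [3.139, 0.001, 1.573]
contact_force: [0.2, -0.0, 0.1]
opening: 0.0461
{'time': 7.2, 'tool_pos': [0.41, -0.107, 0.188], 'tool_rot': [3.139, 0.001, 1.573], 'contact_force': [0.186, -0.039, 0.056], 'opening': 0.046, 'qpos': [-0.437, 0.213, 1.868, 0.001, 1.058, -0.439]}
dcm [15.68  0.07 -6.24] deg [0.17 0.04 0.1 ]
```

```bash
python3 -m creep '[[[3.5,-1,-1.5,0,0,0,0],[7.5,-2.5,-1.5,0,0,0,0],[11.5,-4.5,-1.5,0,0,0,0],[15,-6,-1.5,0,0,0,0],[18.5,-8,-1.5,0,0,0,0],[22,-9.7,-1.5,0,0,0,0],[23.5,-9.7,-1.5,0,0,1,0],[23.5,-9.7,-1.5,0,0,1,0]]]'; python3 -c "
from h import *
st(); shot('wrist','w5'); shot('top','t5',(180,160,400,310),3.6)
P=cam('wrist')
for l in ['lid_bar_grip','lid_bar']:
  for d in robot.look_for('wrist',l)[:3]: print(l,d['score'],np.round(c2w('wrist',d['centre'],P),4),w2px('wrist',c2w('wrist',d['centre'],P),P))
"
```

```text
time: 8.0
tool_pos: [0.3119, 0.1294, 0.2023]
tool_rot: [3.138, 0.0, 1.558]
contact_force: [-0.0, -0.7, 0.8]
opening: 0.046
{'time': 8.0, 'tool_pos': [0.312, 0.129, 0.202], 'tool_rot': [3.138, 0.0, 1.558], 'contact_force': [-0.027, -0.678, 0.813], 'opening': 0.046, 'qpos': [0.166, 0.033, 2.036, -0.001, 1.069, 0.179]}
lid_bar_grip 0.58 [0.5399 0.1326 0.0494] [513.48719351 187.0243652 ]
lid_bar 0.9 [0.5464 0.1366 0.0528] [523.67920391 183.57325327]
```

View pics/w5.png

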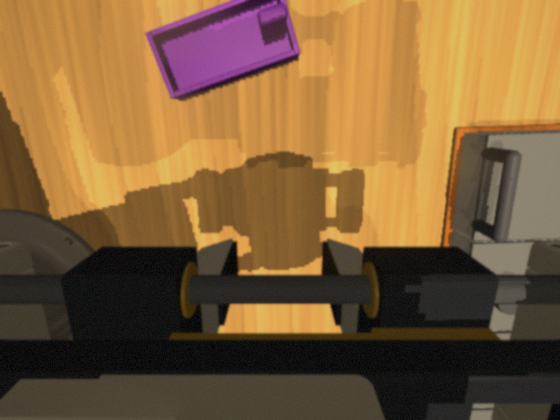

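View pics/t5.png

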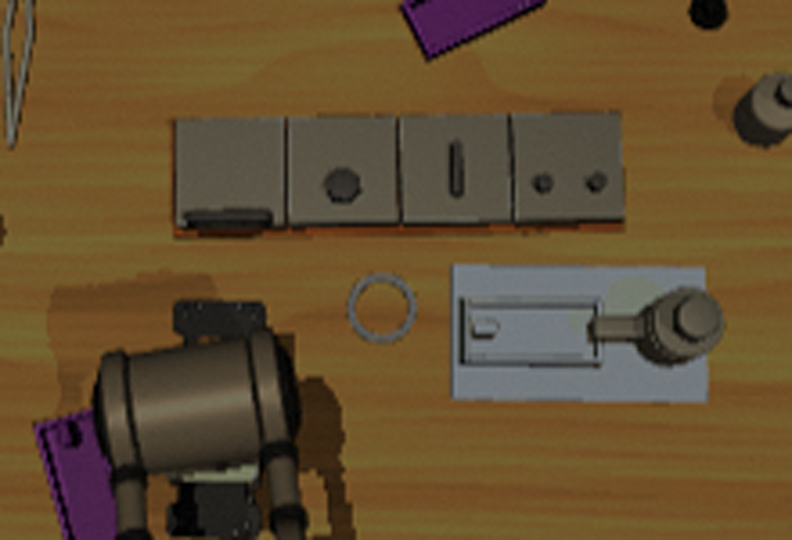

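I mistook the sign of tool y (it points to +x), so the arm moved away from the row; nothing was touched. The top view shows the dish covering the mat, with its grip at the left end (485,327). Correcting now.

```bash
python3 -c "
from h import *
for p in [(512,152),(507,195),(503,238)]: print(px2w('wrist',p,.089))
def q(n,pts,z): 
    quad('top',n,[(u/3.6+180,v/3.6+160) for u,v in pts],z)
q('dish',[(461,297),(460,363),(600,365),(600,300)],.031)
delta([.506,.131,.18],[np.pi,0,np.radians(91)])
"
```

```text
[0.50323743 0.16979316 0.089     ]
[0.50565626 0.13397482 0.089     ]
[0.50914389 0.09527964 0.089     ]
dish c [ 0.4069 -0.153   0.031 ] len 0.1318 0.0621 ang 89.4 179.0
dcm [ 0.68 19.33  2.27] deg [ 0.16  0.06 -1.93]
```

```bash
python3 -m creep '[[[0,4,0.5,0,0,0,0],[0.2,8,1,0,0,-0.5,0],[0.4,12,1.5,0,0,-1,0],[0.6,16,2.2,0,0,-2,0],[0.7,19.3,2.2,0,0,-2,0],[0.7,19.3,2.2,0,0,-2,0],[0.7,19.3,2.2,0,0,-2,0]]]'; python3 -c "
from h import *
st(); shot('wrist','w6')
delta([.506,.131,.088],[np.pi,0,np.radians(91.5)])"
```

```text
time: 8.9
tool_pos: [0.5056, 0.1299, 0.1798]
tool_rot: [3.141, 0.001, 1.588]
contact_force: [-1.7, -0.5, -0.6]
opening: 0.0458
{'time': 8.9, 'tool_pos': [0.506, 0.13, 0.18], 'tool_rot': [3.141, 0.001, 1.588], 'contact_force': [-1.715, -0.523, -0.575], 'opening': 0.046, 'qpos': [0.105, 0.394, 1.625, -0.002, 1.122, 0.089]}
dcm [0.09 0.11 9.21] deg [ 0.04  0.08 -0.51]
```

View pics/w6.png

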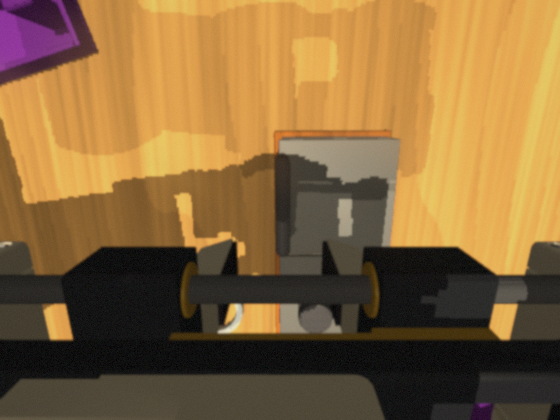

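Bar at column ~284, fingers centred at ~280: aligned. Descending and pinching with a light grip.

```bash
python3 -m creep '[[[0,0.1,4,0,0,0,0],[0.1,0.1,8,0,0,-0.5,0],[0.1,0.1,9.7,0,0,-0.5,0],[0.1,0.1,9.7,0,0,-0.5,0],[0.1,0.1,9.7,0,0,-0.5,-0.3],[0.1,0.1,9.7,0,0,-0.5,-1],[0.1,0.1,9.7,0,0,-0.5,-1],[0.1,0.1,9.7,0,0,-0.5,-1]]]' 20; python3 -m creep '[[[0,0,0,0,0,0,-1],[0,0,0,0,0,0,-1],[0,0,0,0,0,0,-1]]]'; python3 -c "
from h import *
st()"
```

```text
time: 9.75
tool_pos: [0.5064, 0.1311, 0.0841]
tool_rot: [3.139, 0.001, 1.597]
contact_force: [0.3, -0.0, -0.0]
opening: 0.0185
time: 10.05
tool_pos: [0.508, 0.1312, 0.0848]
tool_rot: [3.135, 0.001, 1.597]
contact_force: [5.1, 0.0, -1.0]
opening: 0.0111
{'time': 10.05, 'tool_pos': [0.508, 0.131, 0.085], 'tool_rot': [3.135, 0.001, 1.597], 'contact_force': [5.142, 0.042, -1.01], 'opening': 0.011, 'qpos': [0.107, 0.518, 1.73, -0.002, 0.888, 0.083]}
```

```bash
python3 -m creep '[[[0,0.35,-0.85,0,0,0,-1],[0,0.75,-1.7,0,0,0,-1],[0,1.25,-2.45,0,0,0,-1],[0,1.8,-3.2,0,0,0,-1],[0,2.4,-3.9,0,0,0,-1],[0,3.1,-4.5,0,0,0,-1],[0,3.8,-5.1,0,0,0,-1],[0,4.6,-5.6,0,0,0,-1]]]'; python3 -c "
from h import *
st()
p,_=pose(); xh,zh=.609,.049
b=p-np.array([xh,0,zh]); print(np.degrees(np.arctan2(b[2],-b[0]))-19.3, np.hypot(b[0],b[2]))
shot('side','s7',(180,100,420,340),2.5)"
```

```text
time: 10.85
tool_pos: [0.5523, 0.1322, 0.1423]
tool_rot: [3.139, 0.002, 1.597]
contact_force: [-7.8, -2.2, 5.9]
opening: 0.0111
{'time': 10.85, 'tool_pos': [0.552, 0.132, 0.142], 'tool_rot': [3.139, 0.002, 1.597], 'contact_force': [-7.841, -2.201, 5.936], 'opening': 0.011, 'qpos': [0.101, 0.512, 1.544, -0.002, 1.084, 0.076]}
39.389653964276576 0.10916401171232738
```

View pics/s7.png

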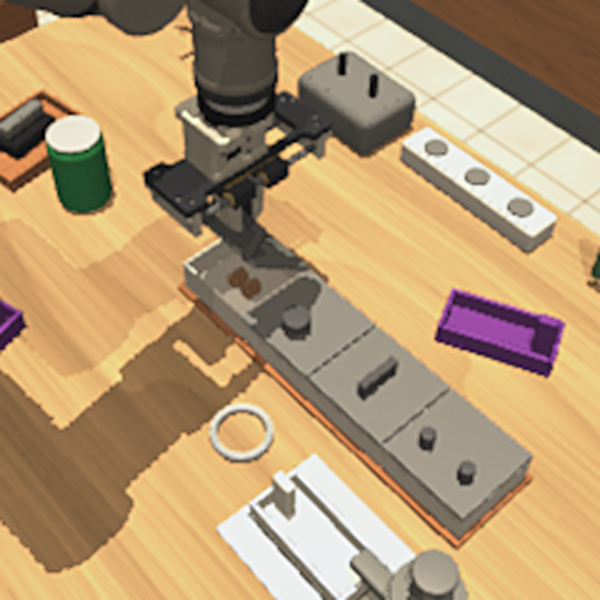

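The lid is about 40° up; two brown wafers show at (238,277) and (251,288). I'll continue the arc.

```bash
python3 -m creep '[[[0,0.8,-0.4,0,0,0,-1],[0,1.6,-0.75,0,0,0,-1],[0,2.5,-1.05,0,0,0,-1],[0,3.4,-1.3,0,0,0,-1],[0,4.3,-1.4,0,0,0,-1],[0,5.2,-1.5,0,0,0,-1],[0,6.2,-1.45,0,0,0,-1],[0,7.1,-1.35,0,0,0,-1]]]'; python3 -c "
from h import *
st()
p,_=pose(); xh,zh=.609,.049
b=p-np.array([xh,0,zh]); print(np.degrees(np.arctan2(b[2],-b[0]))-19.3, np.hypot(b[0],b[2]))
shot('side','s8',(180,100,420,340),2.5)"
```

```text
time: 11.7
tool_pos: [0.6262, 0.1339, 0.1574]
tool_rot: [3.135, 0.002, 1.597]
contact_force: [-3.3, -2.8, 1.9]
opening: 0.0111
{'time': 11.7, 'tool_pos': [0.626, 0.134, 0.157], 'tool_rot': [3.135, 0.002, 1.597], 'contact_force': [-3.3, -2.765, 1.91], 'opening': 0.011, 'qpos': [0.092, 0.618, 1.303, -0.002, 1.214, 0.067]}
79.71115750690447 0.10976758528182924
```

View pics/s8.png

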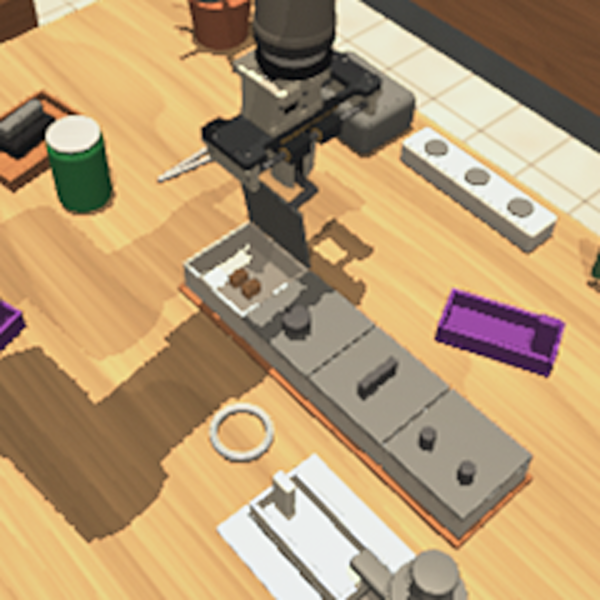

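```bash
python3 -m creep '[[[0,0,0,0,0,0,-0.6],[0,0,0,0,0,0,-0.6],[0,0,0,0,0,0,-0.6],[0,0,-2,0,0,0,-0.6],[0,0,-5,0,0,0,-0.6],[0,0,-5,0,0,0,-0.6]]]'; python3 -c "
from h import *
st()
shot('wrist','w9')"
```

```text
time: 12.35
tool_pos: [0.6288, 0.1345, 0.2117]
tool_rot: [3.125, 0.0, 1.597]
contact_force: [0.4, -0.5, 1.0]
opening: 0.0187
{'time': 12.35, 'tool_pos': [0.629, 0.134, 0.212], 'tool_rot': [3.125, 0.0, 1.597], 'contact_force': [0.386, -0.463, 1.011], 'opening': 0.019, 'qpos': [0.092, 0.574, 1.228, -0.002, 1.323, 0.067]}
```

View pics/w9.png

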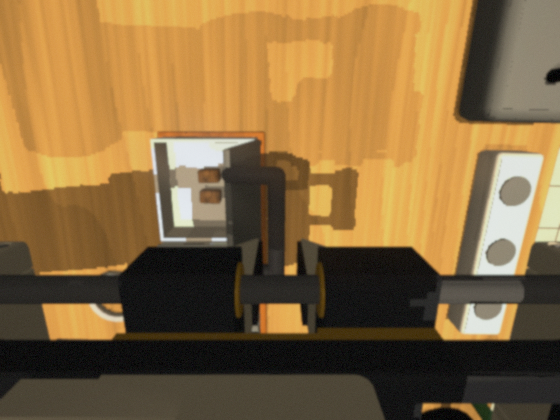

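```bash
python3 -m creep '[[[0,-2.5,0,0,0,0,-1],[0,-5,0,0,0,0,-1],[0,-7,0,0,0,0,-1],[0,-7,2.5,0,0,0,-1],[0,-7,5,0,0,0,-1],[0,-7,7.6,0,0,0,-1],[0,-7,7.6,0,0,0,-1],[0,-7,7.6,0,0,0,-1]]]'; python3 -c "
from h import *
st()"
```

```text
time: 13.2
tool_pos: [0.5586, 0.1326, 0.1323]
tool_rot: [3.13, 0.001, 1.597]
contact_force: [0.4, -0.1, -0.9]
opening: 0.0004
{'time': 13.2, 'tool_pos': [0.559, 0.133, 0.132], 'tool_rot': [3.13, 0.001, 1.597], 'contact_force': [0.372, -0.05, -0.865], 'opening': 0.0, 'qpos': [0.1, 0.529, 1.545, -0.002, 1.056, 0.075]}
```

```bash
python3 -m creep '[[[0,1,0,0,0,0,-1],[0,2,0,0,0,0,-1],[0,3,0,0,0,0,-1],[0,4,0,0,0,0,-1],[0,5,0,0,0,0,-1],[0,5.7,0,0,0,0,-1],[0,5.7,0,0,0,0,-1]]]'; python3 -c "
from h import *
st();shot('side','s10',(180,100,420,340),2.5)"
```

```text
time: 13.9
tool_pos: [0.617, 0.134, 0.1333]
tool_rot: [3.128, 0.001, 1.596]
contact_force: [-0.8, -0.3, 0.1]
opening: 0.0003
{'time': 13.9, 'tool_pos': [0.617, 0.134, 0.133], 'tool_rot': [3.128, 0.001, 1.596], 'contact_force': [-0.813, -0.262, 0.065], 'opening': 0.0, 'qpos': [0.093, 0.622, 1.368, -0.002, 1.138, 0.068]}
```

View pics/s10.png

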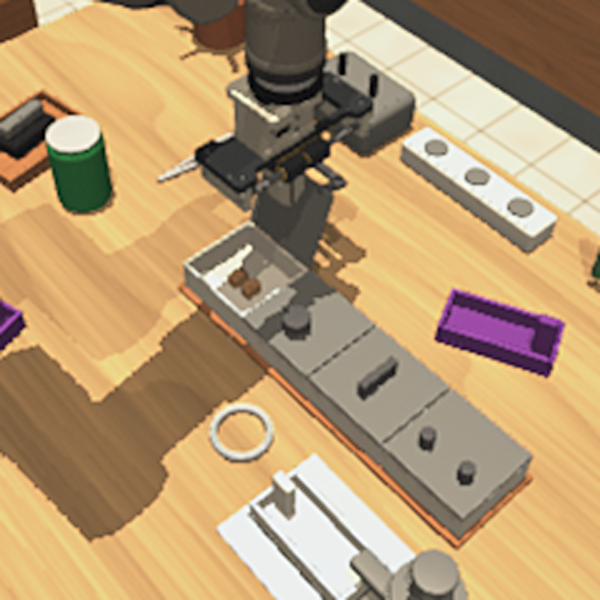

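```bash
python3 -m creep '[[[0,0.5,0,0,0,0,-1],[0,0.7,0,0,0,0,-1],[0,0.7,0,0,0,0,-1],[0,-2,-1,0,0,0,-1],[0,-5,-3,0,0,0,-1],[0,-7,-6,0,0,0,-1],[0,-8,-9,0,0,0,-1],[0,-8,-9,0,0,0,-1]]]'; python3 -c "
from h import *
st();shot('wrist','w11')
delta([.545,.13,.22],[np.pi,0,np.radians(181.5)])"
```

```text
time: 14.75
tool_pos: [0.5363, 0.1324, 0.2271]
tool_rot: [3.12, -0.0, 1.597]
contact_force: [-0.0, 0.6, -0.6]
opening: 0.0007
{'time': 14.75, 'tool_pos': [0.536, 0.132, 0.227], 'tool_rot': [3.12, -0.0, 1.597], 'contact_force': [-0.016, 0.634, -0.597], 'opening': 0.001, 'qpos': [0.104, 0.391, 1.489, -0.002, 1.24, 0.078]}
dcm [-0.24  0.88  0.5 ] deg [  0.83   0.85 -90.01]
```

View pics/w11.png

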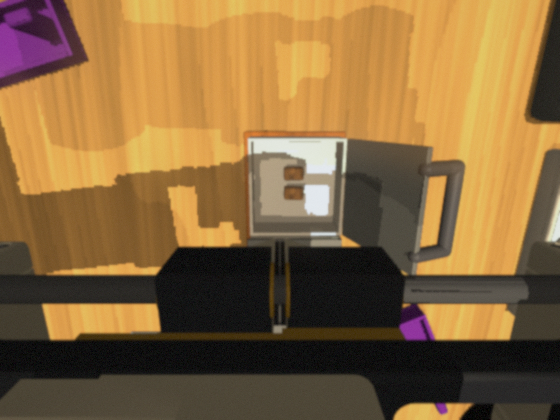

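The box is open and holds exactly two wafers, at (293,173) and (293,193), with nothing else inside. I can pinch both together, jaws along y.

```bash
python3 -c "
from h import *
im=cv2.imread('pics/w11.png')[120:260,230:370]; cv2.imwrite('pics/w11c.png',cv2.resize(im,None,fx=4,fy=4,interpolation=2))
for p in [(293,173),(293,193)]: print(np.round(px2w('wrist',p,.024),4))
for p in [(246,136),(345,136),(342,239),(247,238)]: print(np.round(px2w('wrist',p,.048),4))
P=cam('wrist')
for d in robot.look_for('wrist','wafer1')[:5]: print(d['score'],np.round(c2w('wrist',d['centre'],P),4))
"
```

```text
[0.5559 0.1464 0.024 ]
[0.5568 0.1238 0.024 ]
[0.5063 0.1864 0.048 ]
[0.6049 0.1888 0.048 ]
[0.6106 0.0789 0.048 ]
[0.507  0.0783 0.048 ]
0.58 [0.5562 0.1243 0.026 ]
0.52 [0.5582 0.1449 0.0244]
```

View pics/w11c.png

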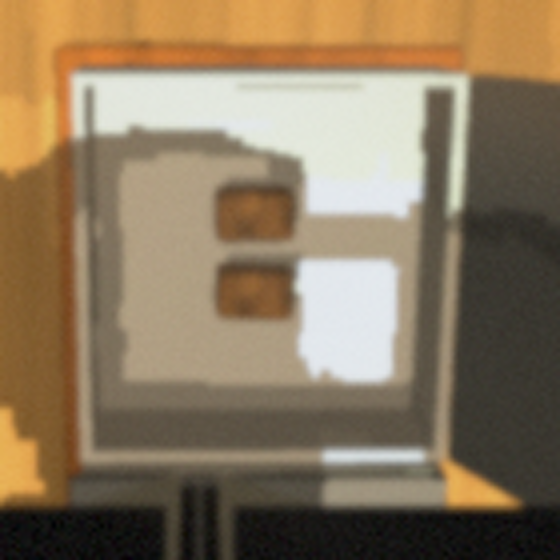

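```bash
python3 -m creep '[[[0,0.5,0,0,0,-8,0.05],[0,1,0,0,0,-16,0.05],[0,1.5,0,0,0,-24,0.05],[0,1.9,0,0,0,-32,0.05],[0,1.9,0,0,0,-40,0.05],[0,1.9,0,0,0,-48,0.05],[0,1.9,0,0,0,-56,0.05],[0,1.9,0,0.5,0.5,-64,0.05]]]'; python3 -c "
from h import *
st()
delta([.5565,.135,.15],[np.pi,0,np.radians(181.5)])"
```

```text
time: 15.65
tool_pos: [0.5543, 0.1324, 0.2216]
tool_rot: [3.139, 0.0, 2.719]
contact_force: [0.0, 0.3, -1.0]
opening: 0.048
{'time': 15.65, 'tool_pos': [0.554, 0.132, 0.222], 'tool_rot': [3.139, 0.0, 2.719], 'contact_force': [0.024, 0.304, -0.975], 'opening': 0.048, 'qpos': [0.099, 0.438, 1.429, 0.002, 1.272, -1.05]}
dcm [-0.1   0.31  7.16] deg [  0.13   0.05 -25.69]
```

```bash
python3 -m creep '[[[-0.1,0.3,0,0,0,-8,0.05],[-0.1,0.3,0,0,0,-16,0.05],[-0.1,0.3,0,0,0,-24,0.05],[-0.1,0.3,3,0,0,-25.7,0.05],[-0.1,0.3,6,0,0,-25.7,0.05],[-0.1,0.3,8,0,0,-25.7,0.05],[-0.1,0.3,8,0,0,-25.7,0.05]]]'; python3 -c "
from h import *
st();shot('wrist','w12');shot('top','t12',(180,160,400,310),3.6)
delta([.5565,.135,.028],[np.pi,0,np.radians(181.5)])"
```

```text
time: 16.35
tool_pos: [0.5544, 0.1346, 0.1372]
tool_rot: [3.14, -0.007, -3.115]
contact_force: [-0.6, 0.5, 0.2]
opening: 0.0479
{'time': 16.35, 'tool_pos': [0.554, 0.135, 0.137], 'tool_rot': [3.14, -0.007, -3.115], 'contact_force': [-0.576, 0.5, 0.223], 'opening': 0.048, 'qpos': [0.103, 0.526, 1.534, 0.002, 1.089, -1.495]}
dcm [ 0.00e+00 -1.00e-02  1.13e+01] deg [ 0.1  -0.01  0.01]
```

View pics/w12.png

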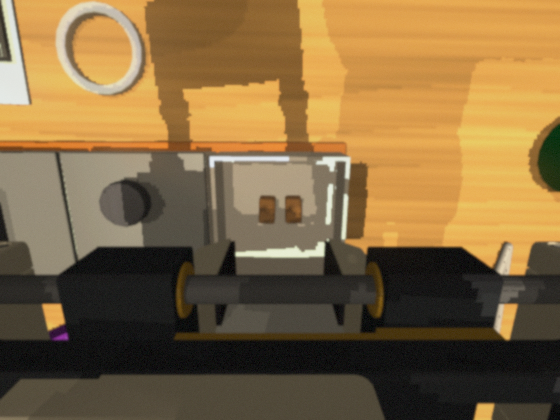

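View pics/t12.png

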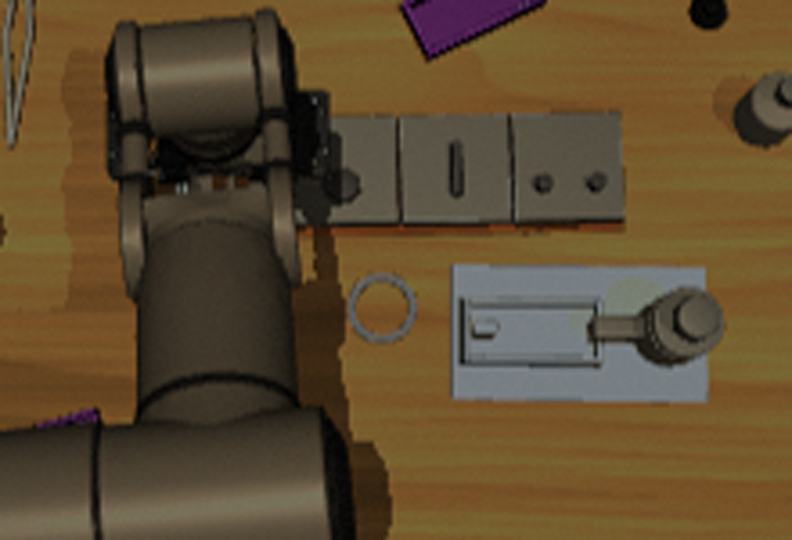

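```bash
python3 -c "
from h import *
f=lambda u,v,z: px2w('top',(u/3.6+180,v/3.6+160),z)
print(f(326,185,.077),f(343,183,.077))
print(px2w('wrist',(152,200),.077),px2w('wrist',(125,200),.077))
for p in [(260,208),(301,208)]: print(px2w('wrist',p,.027))
"
```

```text
[0.53788875 0.04110412 0.077     ] [0.53989476 0.02524606 0.077     ]
[0.54075074 0.04707403 0.077     ] [0.54121568 0.02873701 0.077     ]
[0.55894893 0.11771854 0.027     ]
[0.55806631 0.15256654 0.027     ]
```

```bash
python3 -m creep '[[[0,0,3,0,0,0,0.05],[0,0,6,0,0,0,0.05],[0,0,8.5,0,0,0,0.05],[0,0,9.8,0,0,0,0.05],[0,0,10.6,0,0,0,0.05],[0,0,10.6,0,0,0,0.05],[0,0,10.6,0,0,0,0.05]]]'; python3 -c "
from h import *
st();shot('side','s13',(180,100,420,340),2.5)"
```

```text
time: 17.15
tool_pos: [0.5574, 0.1352, 0.0361]
tool_rot: [3.14, 0.002, -3.115]
contact_force: [0.3, -1.1, 1.3]
opening: 0.0485
{'time': 17.15, 'tool_pos': [0.557, 0.135, 0.036], 'tool_rot': [3.14, 0.002, -3.115], 'contact_force': [0.26, -1.117, 1.289], 'opening': 0.048, 'qpos': [0.103, 0.66, 1.621, 0.002, 0.859, -1.495]}
```

View pics/s13.png

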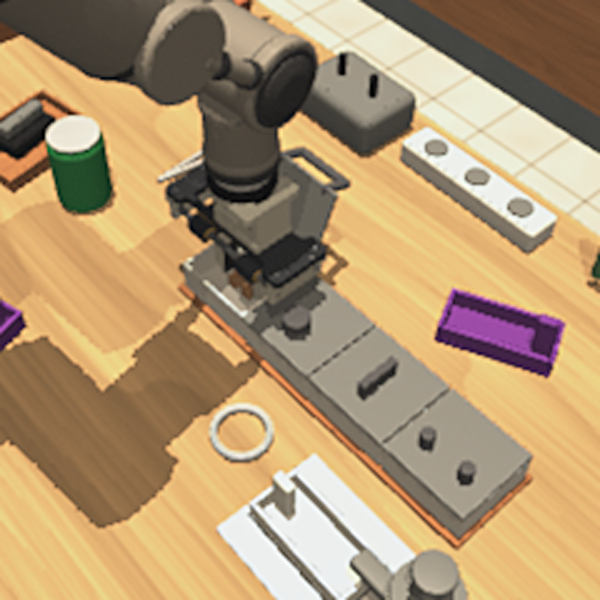

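```bash
python3 -m creep '[[[0,0,0.4,0,0,0,0.05],[0,0,0.6,0,0,0,0.05],[0,0,0.6,0,0,0,0.05],[0,0,0.6,0,0,0,0.05]]]'; python3 -m creep '[[[0,0,0,0,0,0,-1],[0,0,0,0,0,0,-1],[0,0,0,0,0,0,-1],[0,0,0,0,0,0,-1],[0,0,0,0,0,0,-1],[0,0,0,0,0,0,-1]]]' 40;python3 -c "
from h import *
st();shot('side','s14',(220,150,320,250),5)"
```

```text
time: 17.6
tool_pos: [0.5575, 0.1352, 0.0303]
tool_rot: [3.14, 0.002, -3.115]
contact_force: [-0.3, -0.2, -0.6]
opening: 0.0483
time: 18.2
tool_pos: [0.5575, 0.1352, 0.0304]
tool_rot: [3.14, 0.002, -3.115]
contact_force: [0.5, 0.1, 1.0]
opening: 0.0275
{'time': 18.2, 'tool_pos': [0.558, 0.135, 0.03], 'tool_rot': [3.14, 0.002, -3.115], 'contact_force': [0.525, 0.086, 1.047], 'opening': 0.028, 'qpos': [0.103, 0.668, 1.625, 0.002, 0.846, -1.495]}
```

View pics/s14.png

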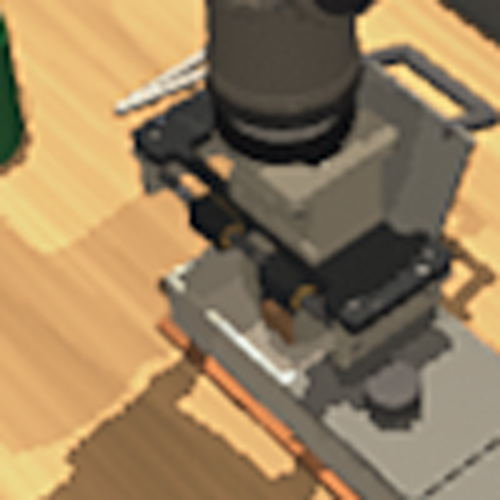

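Opening is 27.5 mm, which matches both wafers (28 mm) held side by side. Lifting slowly.

```bash
python3 -m creep '[[[0,0,0,0,0,0,-1],[0,0,-1.5,0,0,0,-1],[0,0,-3,0,0,0,-1],[0,0,-5,0,0,0,-1],[0,0,-7,0,0,0,-1],[0,0,-9,0,0,0,-1],[0,0,-11,0,0,0,-1],[0,0,-12,0,0,0,-1]]]' 50;python3 -c "
from h import *
st();shot('wrist','w15');shot('side','s15',(180,100,420,340),2.5)"
```

```text
time: 19.05
tool_pos: [0.5578, 0.135, 0.152]
tool_rot: [3.139, 0.005, -3.115]
contact_force: [0.6, 0.3, -0.0]
opening: 0.0272
{'time': 19.05, 'tool_pos': [0.558, 0.135, 0.152], 'tool_rot': [3.139, 0.005, -3.115], 'contact_force': [0.591, 0.268, -0.022], 'opening': 0.027, 'qpos': [0.103, 0.509, 1.517, 0.002, 1.111, -1.495]}
```

View pics/w15.png

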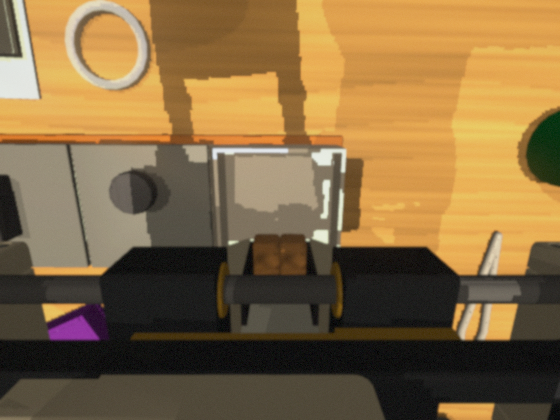

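View pics/s15.png

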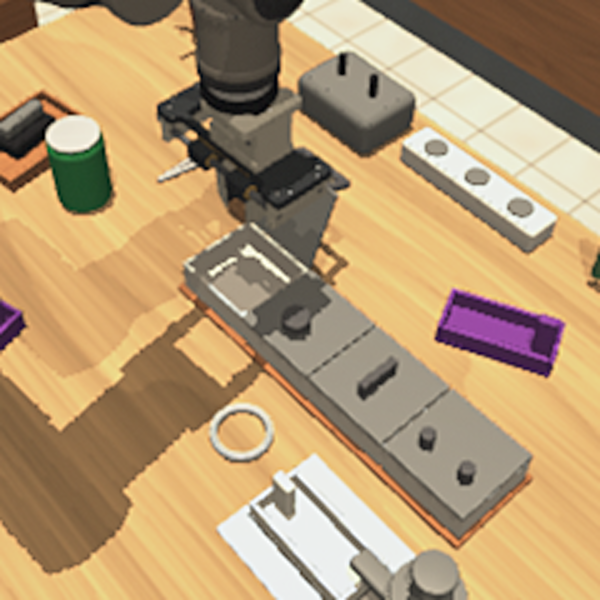

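Both wafers are held and the box is empty. Carrying them to the dish.

```bash
python3 -c "
from h import *
delta([.408,-.15,.145],[np.pi,0,np.radians(90)])"; python3 -m creep '[[[1,-2,0,0,0,6,-1],[3,-5.5,0,0,0,14,-1],[5,-9,0,0,0,22,-1],[7,-12.5,0,0,0,30,-1],[9,-16,0,0,0,38,-1],[11,-19.5,0,0,0,46,-1],[13,-23,0,0,0,54,-1],[14.5,-26,0,0,0,62,-1]]]'; python3 -c "
from h import *
st()
delta([.408,-.15,.12],[np.pi,0,np.radians(90)])"
```

```text
dcm [ 15.74 -28.1    0.52] deg [ 0.33  0.12 91.51]
time: 19.95
tool_pos: [0.418, -0.1298, 0.1492]
tool_rot: [3.138, -0.001, 2.08]
contact_force: [0.2, -0.5, 0.6]
opening: 0.0269
{'time': 19.95, 'tool_pos': [0.418, -0.13, 0.149], 'tool_rot': [3.138, -0.001, 2.08], 'contact_force': [0.234, -0.525, 0.645], 'opening': 0.027, 'qpos': [-0.48, 0.291, 1.887, 0.005, 0.963, -0.991]}
dcm [-1.28 -1.86  2.91] deg [ 0.2  -0.14 29.15]
```

```bash
python3 -m creep '[[[-0.4,-0.6,0,0,0,8,-1],[-0.8,-1.2,0,0,0,16,-1],[-1.3,-1.9,0,0,0,24,-1],[-1.3,-1.9,0,0,0,29,-1],[-1.3,-1.9,2.5,0,0,29,-1],[-1.3,-1.9,2.9,0,0,29,-1]]]'; python3 -c "
from h import *
st();shot('wrist','w16');shot('side','s16',(220,180,420,380),3);shot('top','t16',(280,200,400,290),6)
delta([.408,-.15,.049],[np.pi,0,np.radians(90)])"
```

```text
time: 20.55
tool_pos: [0.406, -0.1494, 0.1176]
tool_rot: [-3.14, -0.006, 1.573]
contact_force: [0.5, -0.7, 0.4]
opening: 0.0272
{'time': 20.55, 'tool_pos': [0.406, -0.149, 0.118], 'tool_rot': [-3.14, -0.006, 1.573], 'contact_force': [0.47, -0.661, 0.414], 'opening': 0.027, 'qpos': [-0.533, 0.334, 1.934, 0.005, 0.878, -0.539]}
dcm [-0.02  0.04  7.08] deg [ 0.08 -0.23  0.17]
```

View pics/w16.png

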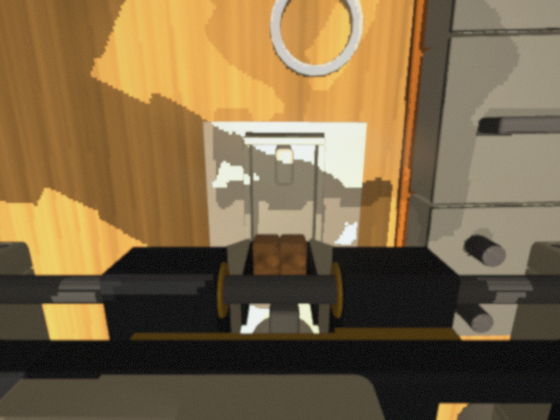

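View pics/s16.png

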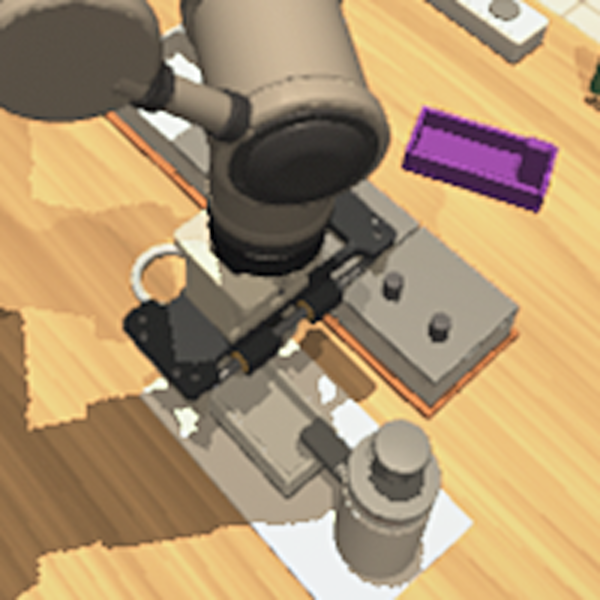

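```bash
python3 -c "
from h import *
im=cv2.imread('pics/w16.png')[110:250,195:375]; cv2.imwrite('pics/w16c.png',cv2.resize(im,None,fx=4.4,fy=4.2,interpolation=2))
im=cv2.imread('pics/t16.png');print(im.shape)"
```

```text
(540, 720, 3)
```

View pics/w16c.png

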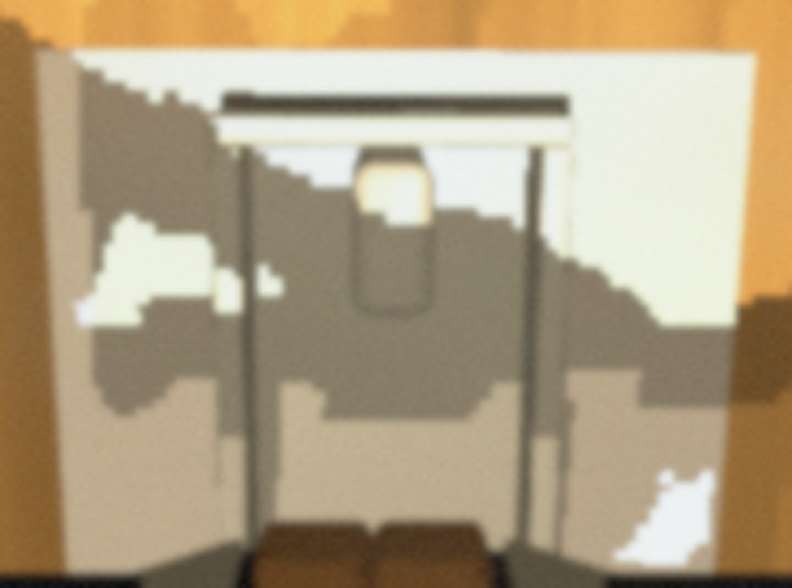

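```bash
python3 -c "
from h import *
f=lambda u,v,z: np.round(px2w('wrist',(195+u/4.4,110+v/4.2),z)[:2],4)
print('plate end',f(35,49,.003),f(757,52,.003)); print('mat end',f(222,95,.003),f(568,97,.003)); print('dish end',f(218,115,.031),f(570,118,.031)); print('dish sides lower',f(245,560,.008))"
```

```text
plate end [ 0.3479 -0.0803] [ 0.479  -0.0806]
mat end [ 0.3816 -0.0888] [ 0.445 -0.089]
dish end [ 0.3837 -0.091 ] [ 0.4415 -0.0914]
dish sides lower [ 0.3842 -0.1824]
```

Relative to the mat, the dish is within about 1 mm: mat end at y −0.089, dish end at y −0.091, x centres 0.413 and 0.4126. Lowering the wafers into it.

```bash
python3 -m creep '[[[0,0.5,2.5,0,0,0,-1],[0,0.5,5,0,0,0,-1],[0,0.5,6.5,0,0,0,-1],[0,0.5,6.9,0,0,0,-1],[0,0.5,6.9,0,0,0,-1],[0,0.5,6.9,0,0,0,-1]]]'; python3 -c "
from h import *
st();shot('side','s17',(220,220,360,360),4)"
```

```text
time: 21.3
tool_pos: [0.4132, -0.1501, 0.0517]
tool_rot: [3.139, -0.003, 1.574]
contact_force: [0.2, 0.0, -0.3]
opening: 0.0273
{'time': 21.3, 'tool_pos': [0.413, -0.15, 0.052], 'tool_rot': [3.139, -0.003, 1.574], 'contact_force': [0.165, 0.011, -0.303], 'opening': 0.027, 'qpos': [-0.526, 0.459, 1.985, 0.007, 0.696, -0.534]}
```

View pics/s17.png

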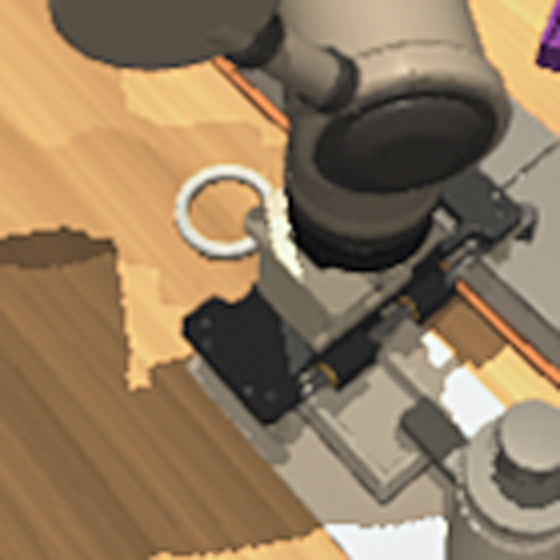

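```bash
python3 -m creep '[[[0,-0.1,0.3,0,0,0,-1],[0,-0.1,0.3,0,0,0,-1],[0,-0.1,0.3,0,0,0,-0.1],[0,-0.1,0.3,0,0,0,-0.1],[0,-0.1,0.3,0,0,0,-0.1],[0,-0.1,0.3,0,0,0,-0.1]]]';  python3 -m creep '[[[0,0,-3,0,0,0,-0.1],[0,0,-6,0,0,0,-0.1],[0,0,-10,0,0,0,-0.1],[4,0,-12,0,0,0,-0.1],[8,0,-12,0,0,0,-0.1],[12,0,-12,0,0,0,-0.1],[16,0,-12,0,0,0,-0.1],[20,0,-12,0,0,0,-0.1]]]'; python3 -c "
from h import *
st();shot('side','s18',(220,180,420,380),3);shot('top','t18',(280,200,400,290),6)"
```

```text
time: 21.95
tool_pos: [0.4123, -0.1502, 0.0488]
tool_rot: [3.138, -0.003, 1.574]
contact_force: [-0.4, -0.2, 0.7]
opening: 0.0413
time: 22.75
tool_pos: [0.411, 0.051, 0.1696]
tool_rot: [3.138, -0.003, 1.574]
contact_force: [1.1, -1.2, -0.2]
opening: 0.0415
{'time': 22.75, 'tool_pos': [0.411, 0.051, 0.17], 'tool_rot': [3.138, -0.003, 1.574], 'contact_force': [1.104, -1.179, -0.199], 'opening': 0.041, 'qpos': [-0.065, 0.22, 1.918, 0.004, 1.0, -0.069]}
```

View pics/s18.png

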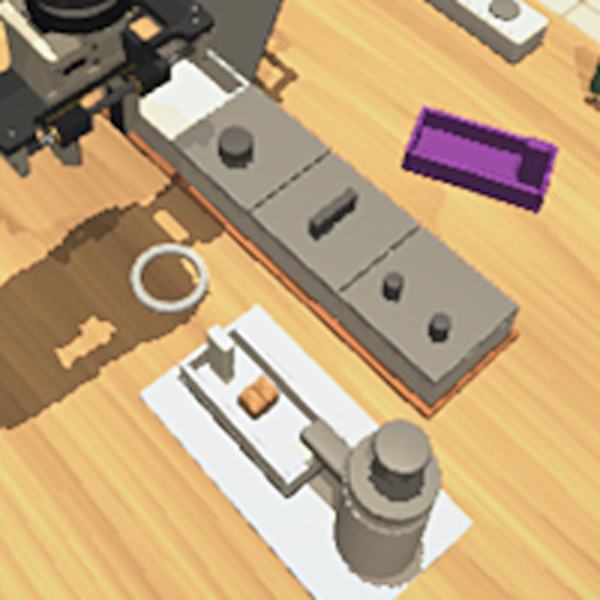

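View pics/t18.png

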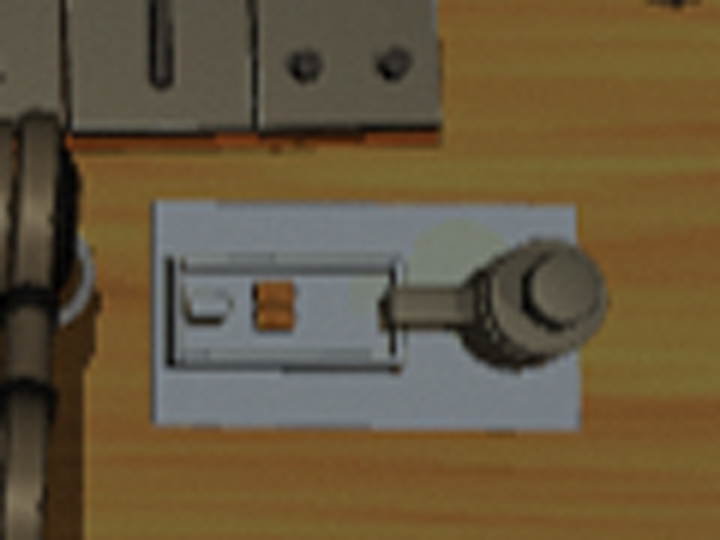

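Both wafers lie in the dish at (273,305) in the top crop. Next I'll shut the lid by coming behind the bar with closed fingers and sweeping it forward.

```bash
python3 -m creep '[[[2,2,-3,0,0,0,-1],[4,5,-6,0,0,0,-1],[6,9,-8,0,0,-0.5,-1],[8,13,-8,0,0,-1,-1],[8,17,-8,0,0,-1.5,-1],[8,21,-8,0,0,-1.5,-1],[8,25,-8,0,0,-1.5,-1],[8,28,-8,0,0,-1.5,-1]]]'; python3 -c "
from h import *
st(); shot('wrist','w19')
delta([.722,.131,.13],[np.pi,0,np.radians(91.5)])"
```

```text
time: 23.65
tool_pos: [0.6916, 0.1339, 0.2496]
tool_rot: [3.139, -0.004, 1.604]
contact_force: [-0.3, -0.4, 0.2]
opening: 0.0003
{'time': 23.65, 'tool_pos': [0.692, 0.134, 0.25], 'tool_rot': [3.139, -0.004, 1.604], 'contact_force': [-0.33, -0.449, 0.164], 'opening': 0.0, 'qpos': [0.081, 0.689, 0.918, 0.004, 1.532, 0.047]}
dcm [-0.36  2.71 11.8 ] deg [ 0.18 -0.2   0.36]
```

View pics/w19.png

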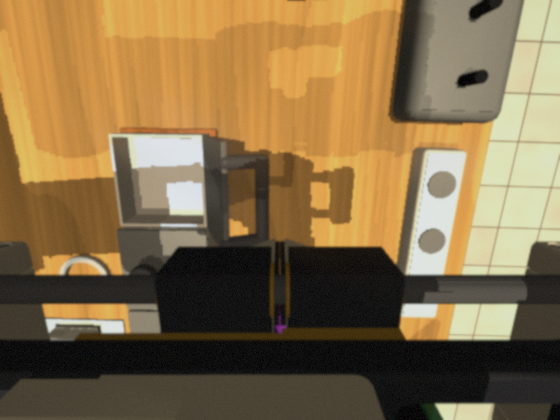

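```bash
python3 -c "
from h import *
for z in (.11,.128,.14): print(px2w('wrist',(262,200),z), px2w('wrist',(268,200),z))
"; python3 -m creep '[[[-0.3,2,0,0,0,0,-1],[-0.3,3.4,0,0,0,0,-1],[-0.3,3.4,4,0,0,0,-1],[-0.3,3.4,8,0,0,0,-1],[-0.3,3.4,11.5,0,0,0,-1],[-0.3,3.4,11.8,0,0,0,-1],[-0.3,3.4,11.8,0,0,0,-1]]]'; python3 -c "
from h import *
st()"
```

```text
[0.68028923 0.1327482  0.11      ] [0.68582171 0.13291854 0.11      ]
[0.68109698 0.13737855 0.128     ] [0.68627547 0.13753799 0.128     ]
[0.68163548 0.14046545 0.14      ] [0.68657797 0.14061763 0.14      ]
time: 24.4
tool_pos: [0.7288, 0.1312, 0.1296]
tool_rot: [3.14, -0.003, 1.603]
contact_force: [-0.3, -1.2, 0.7]
opening: 0.0005
{'time': 24.4, 'tool_pos': [0.729, 0.131, 0.13], 'tool_rot': [3.14, -0.003, 1.603], 'contact_force': [-0.256, -1.155, 0.69], 'opening': 0.0, 'qpos': [0.073, 0.836, 0.955, 0.003, 1.349, 0.041]}
```

```bash
python3 -m creep '[[[0,-2,0,0,0,0,-1],[0,-4,0,0,0,0,-1],[0,-6,0,0,0,0,-1],[0,-8,0,0,0,0,-1],[0,-10,0,0,0,0,-1],[0,-12,0,0,0,0,-1],[0,-14,0,0,0,0,-1],[0,-16,0,0,0,0,-1]]]'; python3 -c "
from h import *
st();shot('side','s20',(180,100,420,340),2.5)"
```

```text
time: 25.2
tool_pos: [0.5706, 0.1259, 0.1333]
tool_rot: [3.132, -0.004, 1.603]
contact_force: [1.3, 0.4, -1.1]
opening: 0.0003
{'time': 25.2, 'tool_pos': [0.571, 0.126, 0.133], 'tool_rot': [3.132, -0.004, 1.603], 'contact_force': [1.33, 0.387, -1.075], 'opening': 0.0, 'qpos': [0.084, 0.545, 1.512, 0.004, 1.075, 0.051]}
```

View pics/s20.png

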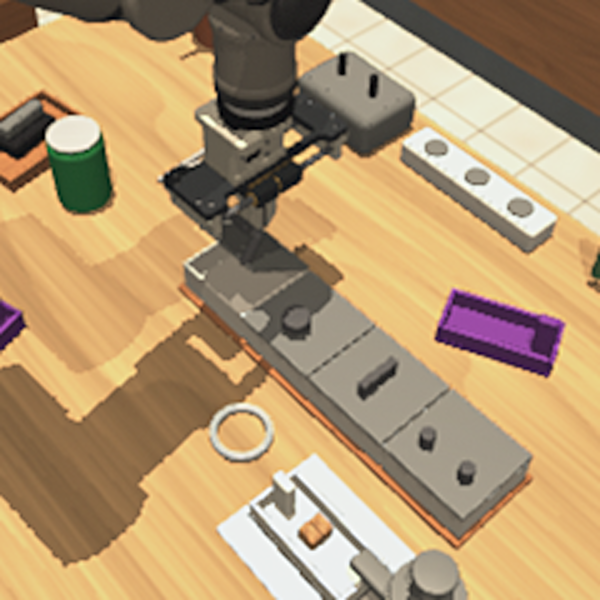

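```bash
python3 -m creep '[[[0,0.3,-2,0,0,0,-1],[0,0.3,-5,0,0,0,-1],[0.3,-1.5,-5,0.5,0,0,-1],[0.5,-4,-5,0.5,0,0,-1],[0.5,-4,-3,0.5,0,0,-1],[0.5,-4.5,-1.5,0.5,0,0,-1],[0.5,-5,0,0.5,0,0,-1],[0.5,-5.5,1,0.5,0,0,-1]]]'; python3 -c "
from h import *
st()
delta([.511,.131,.1],[np.pi,0,np.radians(91.5)])"
```

```text
time: 26.05
tool_pos: [0.5138, 0.1293, 0.1238]
tool_rot: [-3.142, -0.004, 1.603]
contact_force: [-0.7, 0.0, 0.5]
opening: 0.0005
{'time': 26.05, 'tool_pos': [0.514, 0.129, 0.124], 'tool_rot': [-3.142, -0.004, 1.603], 'contact_force': [-0.704, 0.006, 0.522], 'opening': 0.0, 'qpos': [0.1, 0.474, 1.673, 0.004, 0.995, 0.065]}
dcm [ 0.17 -0.27  2.38] deg [-0.   -0.21  0.35]
```

```bash
python3 -m creep '[[[0.2,0,1,0,0,0,-1],[0.2,-0.2,2,0,0,0,-1],[0.2,-0.3,2.4,0,0,0,-1],[0.2,-0.3,2.4,0,0,0,-1]]]'; python3 -c "
from h import *
st();shot('side','s21',(180,100,420,340),2.5)"
```

```text
time: 26.45
tool_pos: [0.5047, 0.1308, 0.099]
tool_rot: [-3.127, -0.002, 1.604]
contact_force: [-21.4, -2.8, 11.4]
opening: 0.0002
{'time': 26.45, 'tool_pos': [0.505, 0.131, 0.099], 'tool_rot': [-3.127, -0.002, 1.604], 'contact_force': [-21.441, -2.829, 11.355], 'opening': 0.0, 'qpos': [0.105, 0.501, 1.709, 0.004, 0.946, 0.069]}
```

View pics/s21.png

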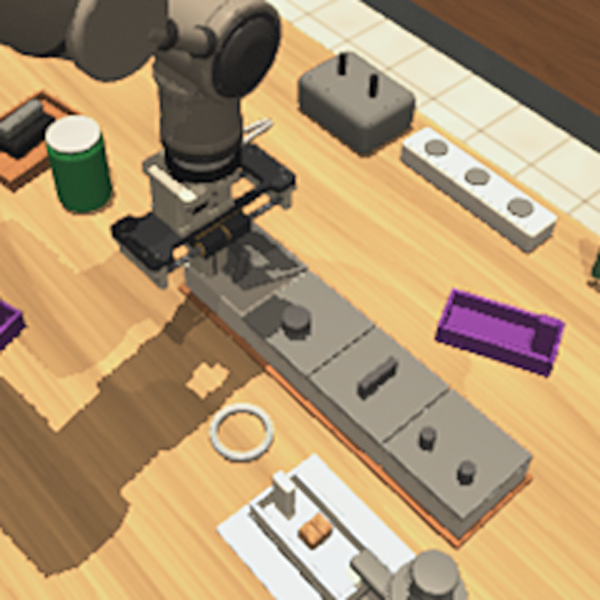

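The fingers came down in front of the bar. Backing off, then going over the top of it.

```bash
python3 -m creep '[[[0,-0.7,0,0,0,0,-1],[0,-0.7,-3,0,0,0,-1],[0,-0.7,-7,0,0,0,-1],[0,1,-8,0,0,0,-1],[0,3.7,-8,0,0,0,-1],[0,3.7,-8,0,0,0,-1]]]'; python3 -c "
from h import *
st();shot('side','s22',(200,120,340,240),5);shot('wrist','w22')"
```

```text
time: 27.1
tool_pos: [0.5466, 0.1319, 0.1801]
tool_rot: [-3.134, -0.003, 1.603]
contact_force: [-0.5, -0.4, 0.3]
opening: 0.0004
{'time': 27.1, 'tool_pos': [0.547, 0.132, 0.18], 'tool_rot': [-3.134, -0.003, 1.603], 'contact_force': [-0.537, -0.417, 0.307], 'opening': 0.0, 'qpos': [0.099, 0.467, 1.504, 0.003, 1.178, 0.065]}
```

View pics/s22.png

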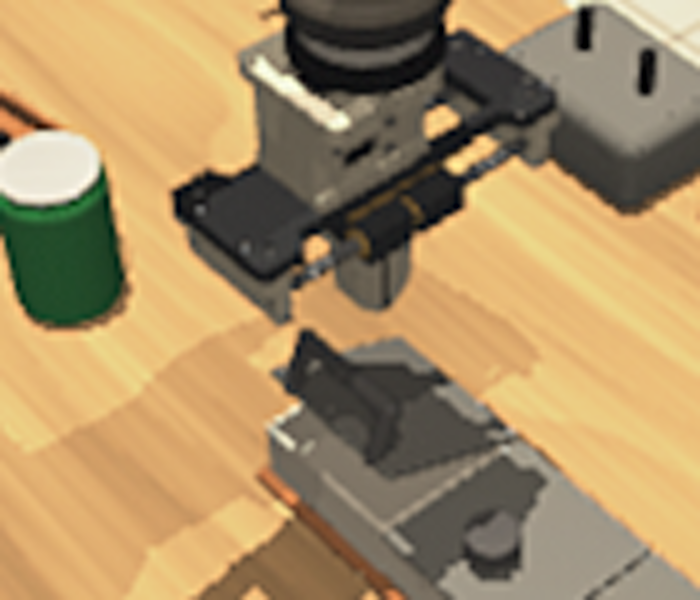

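View pics/w22.png

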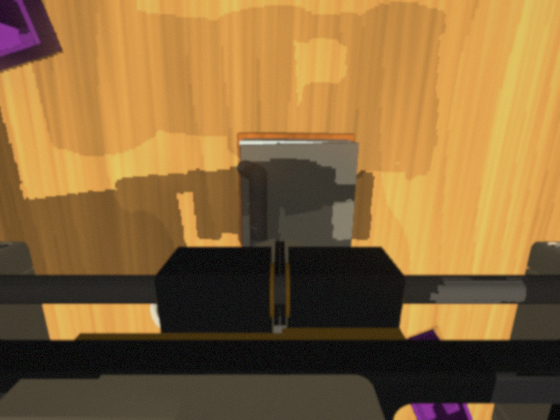

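```bash
python3 -c "
from h import *
for z in (.10,.11,.12,.13,.14): 
  w=px2w('wrist',(258,205),z); print(w, np.hypot(w[0]-.609,z-.048))
"
```

```text
[0.52767326 0.14243158 0.1       ] 0.09652998420997598
[0.52841802 0.14519912 0.11      ] 0.10167327652553733
[0.52916278 0.14796666 0.12      ] 0.10750805455453029
[0.52990754 0.15073419 0.13      ] 0.11392812539299793
[0.53065229 0.15350173 0.14      ] 0.12084023768524611
```

```bash
python3 -m creep '[[[0,-1,0,0,0,0,-1],[0,-1.2,2,0,0,0,-1],[0,-1.2,4,0,0,0,-1],[0,-1.9,5,0,0,0,-1],[0,-2.5,6,0,0,0,-1],[0,-3,7,0,0,0,-1],[0,-3.3,7.8,0,0,0,-1],[0,-3.4,8.1,0,0,0,-1]]]'; python3 -c "
from h import *
st();shot('side','s23',(200,120,340,240),5)"
```

```text
time: 28.0
tool_pos: [0.5085, 0.1311, 0.1018]
tool_rot: [-3.131, -0.002, 1.604]
contact_force: [-13.1, -2.3, 47.5]
opening: 0.0002
{'time': 28.0, 'tool_pos': [0.508, 0.131, 0.102], 'tool_rot': [-3.131, -0.002, 1.604], 'contact_force': [-13.095, -2.256, 47.526], 'opening': 0.0, 'qpos': [0.104, 0.501, 1.7, 0.004, 0.951, 0.069]}
```

View pics/s23.png

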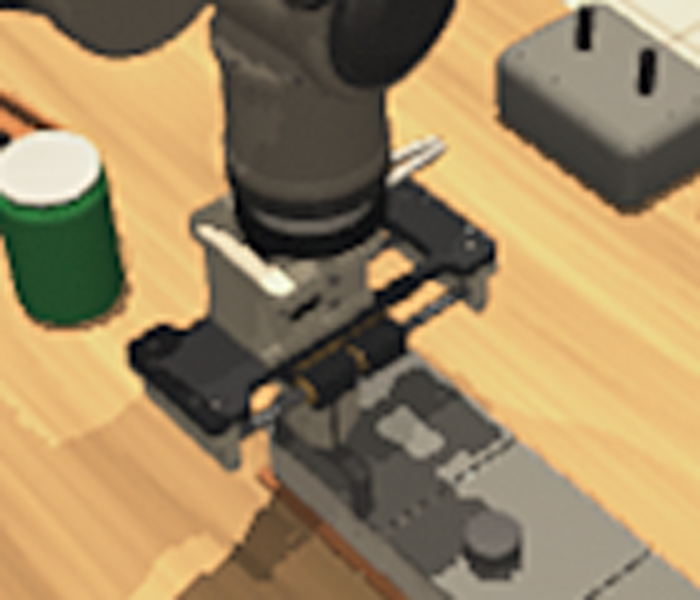

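```bash
python3 -m creep '[[[0,0,-0.5,0,0,0,-1],[0,0,-3,0,0,0,-1],[0,0,-7,0,0,0,-1],[-3,-1,-11,0,0,0,-1],[-7,-2,-12,0,0,0,-1],[-11,-3,-12,0,0,1,-1],[-15,-4,-12,0,0,1.5,-1],[-19,-5,-12,0,0,1.5,-1]]]'; python3 -c "
from h import *
st();shot('side','s24',(180,100,420,340),2.5);shot('top','t24',(180,160,400,310),3.6)
P=cam('top')
for d in robot.look_for('top','plunger_top')[:3]: print(d['score'],np.round(c2w('top',d['centre'],P),4))
delta([.41,-.284,.21],[np.pi,0,np.radians(90)])"
```

```text
time: 28.85
tool_pos: [0.4653, -0.062, 0.2223]
tool_rot: [-3.133, -0.002, 1.578]
contact_force: [1.3, -0.3, 1.0]
opening: 0.0003
{'time': 28.85, 'tool_pos': [0.465, -0.062, 0.222], 'tool_rot': [-3.133, -0.002, 1.578], 'contact_force': [1.337, -0.33, 1.019], 'opening': 0.0, 'qpos': [-0.295, 0.263, 1.692, -0.001, 1.196, -0.302]}
0.7 [ 0.3952 -0.2545  0.0034]
0.52 [ 0.4093 -0.2848  0.1717]
dcm [-22.14  -5.6    1.22] deg [-0.55 -0.12  0.16]
```

View pics/s24.png

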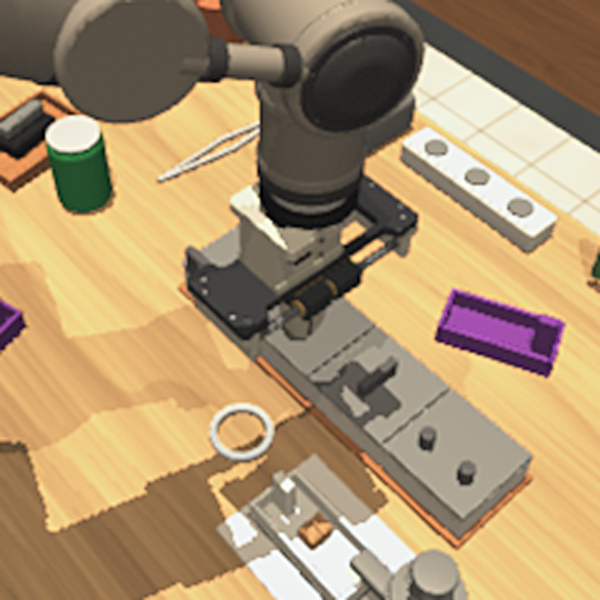

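View pics/t24.png

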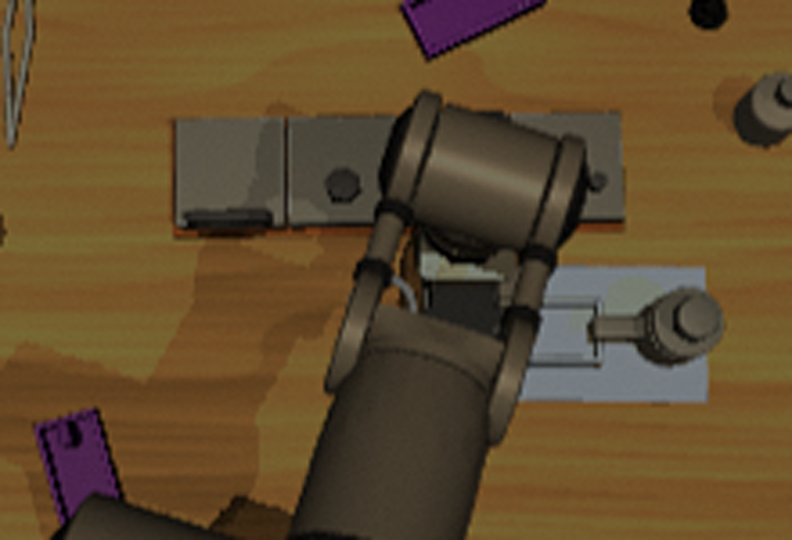

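```bash
python3 -m creep '[[[-4,-1,0,0,0,0,-1],[-8,-2,0,0,0,0,-1],[-12,-3,0,0,0,0,-1],[-16,-4,0,0,0,0,-1],[-20,-5,0,0,0,0,-1],[-22.1,-5.5,0,-0.5,0,0,-1],[-22.1,-5.5,0.5,-0.5,0,0,-1],[-22.1,-5.5,0.5,-0.5,0,0,-1]]]'; python3 -c "
from h import *
st();shot('side','s25',(220,150,420,380),2.6);shot('top','t25',(280,190,400,290),6)
delta([.41,-.284,.155],[np.pi,0,np.radians(90)])"
```

```text
time: 29.8
tool_pos: [0.4111, -0.2822, 0.2162]
tool_rot: [-3.14, -0.004, 1.574]
contact_force: [0.6, 1.3, -0.8]
opening: 0.0006
{'time': 29.8, 'tool_pos': [0.411, -0.282, 0.216], 'tool_rot': [-3.14, -0.004, 1.574], 'contact_force': [0.637, 1.292, -0.761], 'opening': 0.001, 'qpos': [-0.756, 0.318, 1.631, 0.002, 1.197, -0.76]}
dcm [-0.23 -0.15  6.19] deg [-0.08 -0.18  0.25]
```

View pics/s25.png

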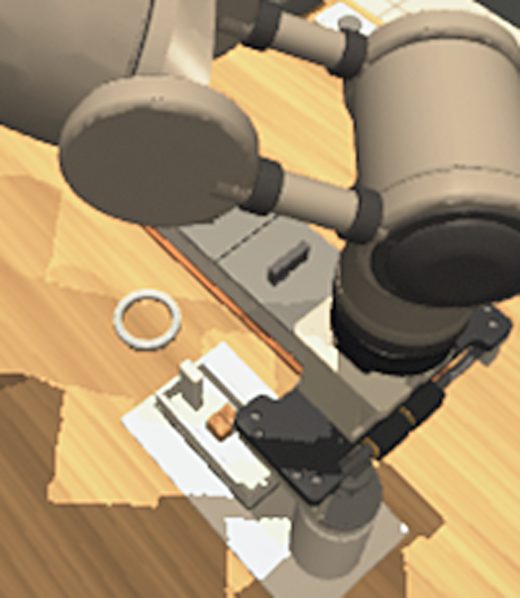

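View pics/t25.png

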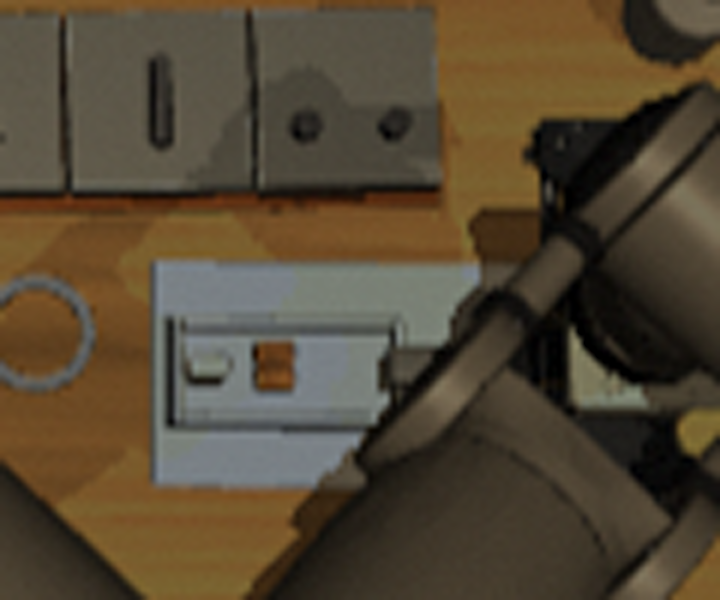

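The dish and wafers haven't moved, and the fingers are above the plunger cap. First press.

```bash
python3 -m creep '[[[-0.2,-0.1,2,0,0,0,-1],[-0.2,-0.1,3.3,0,0,0,-1],[-0.2,-0.1,4,0,0,0,-1],[-0.2,-0.1,4.7,0,0,0,-1],[-0.2,-0.1,5.3,0,0,0,-1],[-0.2,-0.1,5.8,0,0,0,-1],[-0.2,-0.1,6.1,0,0,0,-1],[-0.2,-0.1,6.1,0,0,0,-1]]]'; python3 -c "
from h import *
st()"
```

```text
time: 30.7
tool_pos: [0.411, -0.2824, 0.1581]
tool_rot: [3.142, -0.003, 1.576]
contact_force: [-2.7, 6.4, 17.9]
opening: 0.0006
{'time': 30.7, 'tool_pos': [0.411, -0.282, 0.158], 'tool_rot': [3.142, -0.003, 1.576], 'contact_force': [-2.685, 6.402, 17.906], 'opening': 0.001, 'qpos': [-0.757, 0.381, 1.715, 0.003, 1.048, -0.764]}
```

17.9 N at TCP z 0.158 is above the 10 N spring maximum, so the plunger looks to be on its stop. I'll push slightly harder to confirm, then rise.

```bash
python3 -m creep '[[[0,0,0.3,0,0,0,-1],[0,0,0.3,0,0,0,-1],[0,0,0.3,0,0,0,-1]]]'; python3 -m creep '[[[0,0,-0.7,0,0,0,-1],[0,0,-1.4,0,0,0,-1],[0,0,-2.2,0,0,0,-1],[0,0,-3.5,0,0,0,-1],[0,0,-5,0,0,0,-1],[0,0,-5,0,0,0,-1],[0,0,-5,0,0,0,-1]]]'; python3 -c "
from h import *
st();shot('side','s26',(220,220,420,380),3.7)"
```

```text
time: 31.0
tool_pos: [0.4112, -0.2822, 0.158]
tool_rot: [3.14, -0.001, 1.577]
contact_force: [-7.0, 4.1, 22.2]
opening: 0.0001
time: 31.7
tool_pos: [0.4113, -0.2821, 0.2078]
tool_rot: [3.14, -0.001, 1.578]
contact_force: [-1.7, 0.2, -0.6]
opening: 0.0007
{'time': 31.7, 'tool_pos': [0.411, -0.282, 0.208], 'tool_rot': [3.14, -0.001, 1.578], 'contact_force': [-1.718, 0.243, -0.631], 'opening': 0.001, 'qpos': [-0.756, 0.324, 1.647, 0.002, 1.17, -0.764]}
```

View pics/s26.png

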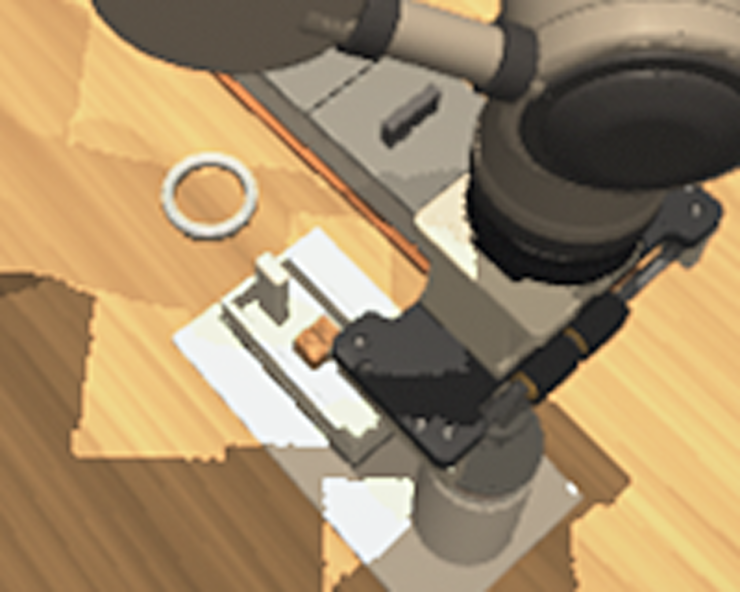

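The z reading stayed at 0.158 under more force, so it was on its stop, and a pale portion now shows in the dish near (355,410). The dish hasn't moved. Second press.

```bash
python3 -m creep '[[[0,0,1,0,0,0,-1],[0,0,2.4,0,0,0,-1],[0,0,3.2,0,0,0,-1],[0,0,3.9,0,0,0,-1],[0,0,4.5,0,0,0,-1],[0,0,5,0,0,0,-1],[0,0,5.4,0,0,0,-1],[0,0,5.5,0,0,0,-1]]]'; python3 -m creep '[[[0,0,0.3,0,0,0,-1],[0,0,0.3,0,0,0,-1],[0,0,0.3,0,0,0,-1]]]'; python3 -m creep '[[[0,0,-0.7,0,0,0,-1],[0,0,-1.4,0,0,0,-1],[0,0,-2.2,0,0,0,-1],[0,0,-3.5,0,0,0,-1],[0,0,-6,0,0,0,-1],[0,0,-8,0,0,0,-1],[0,0,-8,0,0,0,-1]]]';  python3 -m creep '[[[0,-3,-2,0,0,0,-1],[2,-7,-3,0,0,0,-1],[5,-10,-3,0,0,0,-1],[9,-10,-3,0,0,0,-1],[13,-10,-3,0,0,0,-1],[17,-10,-3,0,0,0,-1],[21,-10,-3,0,0,0,-1],[25,-10,-3,0,0,0,-1]]]'; python3 -c "
from h import *
st();shot('side','s27',(220,180,420,380),3);shot('top','t27',(180,160,400,310),3.6);shot('side','s27f')"
```

```text
time: 32.55
tool_pos: [0.4114, -0.2819, 0.1574]
tool_rot: [3.138, 0.001, 1.578]
contact_force: [-13.7, 11.7, 54.8]
opening: 0.0005
time: 32.85
tool_pos: [0.4112, -0.2817, 0.1578]
tool_rot: [3.137, 0.003, 1.579]
contact_force: [-9.2, 7.5, 35.1]
opening: 0.0003
time: 33.55
tool_pos: [0.4117, -0.2823, 0.2396]
tool_rot: [3.134, 0.005, 1.579]
contact_force: [-0.1, 0.3, -0.9]
opening: 0.0003
time: 34.35
tool_pos: [0.3087, -0.0314, 0.2665]
tool_rot: [3.136, 0.005, 1.578]
contact_force: [0.8, 1.0, 0.1]
opening: 0.0001
{'time': 34.35, 'tool_pos': [0.309, -0.031, 0.266], 'tool_rot': [3.136, 0.005, 1.578], 'contact_force': [0.827, 0.982, 0.119], 'opening': 0.0, 'qpos': [-0.348, -0.1, 1.969, -0.003, 1.265, -0.354]}
```

View pics/s27.png

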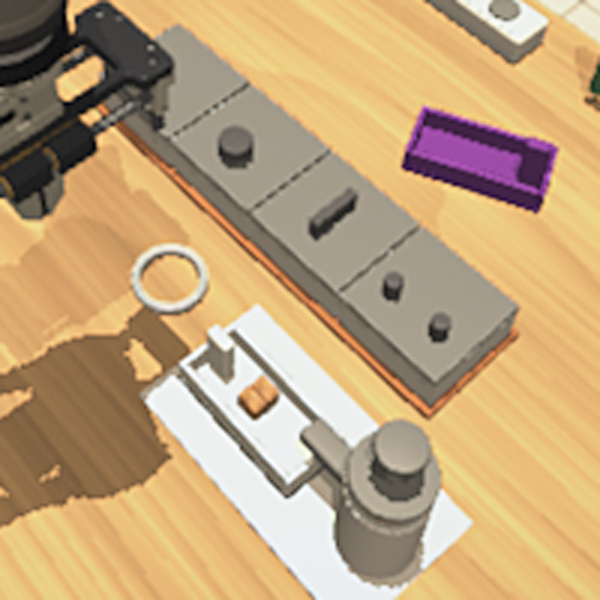

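View pics/t27.png

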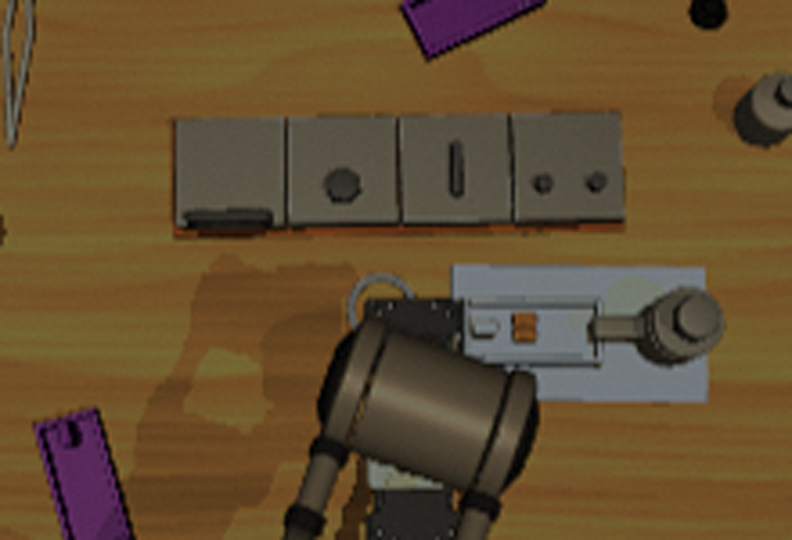

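View pics/s27f.png

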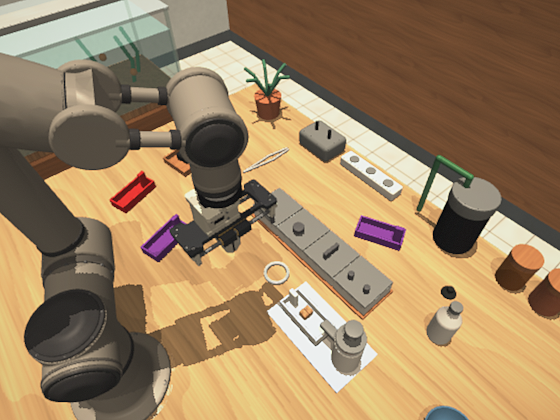

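The plunger is up and the lid is shut. I'll take a closer wrist-camera look at the dish for the portions.

```bash
python3 -m creep '[[[-3,3,0,0,0,0,-1],[-7,6,0,0,0,0,-1],[-11,9,0,0,0,0,-1],[-15,10,0,0,0,0,-1],[-18,10,0,0,0,0,-1],[-19,10,0,0,0,0,-1],[-19,10,0,0,0,0,-1]]]'; python3 -c "
from h import *
st();shot('wrist','w28',(180,80,400,245),3.6);im=cv2.imread('pics/s27f.png')[270:390,260:390];cv2.imwrite('pics/s27d.png',cv2.resize(im,None,fx=4.8,fy=4.8,interpolation=2))"
```

```text
time: 35.2
tool_pos: [0.4107, -0.2212, 0.2669]
tool_rot: [3.137, 0.004, 1.581]
contact_force: [0.5, 0.4, 0.3]
opening: 0.0001
{'time': 35.2, 'tool_pos': [0.411, -0.221, 0.267], 'tool_rot': [3.137, 0.004, 1.581], 'contact_force': [0.484, 0.358, 0.302], 'opening': 0.0, 'qpos': [-0.659, 0.21, 1.634, -0.0, 1.293, -0.668]}
```

View pics/w28.png

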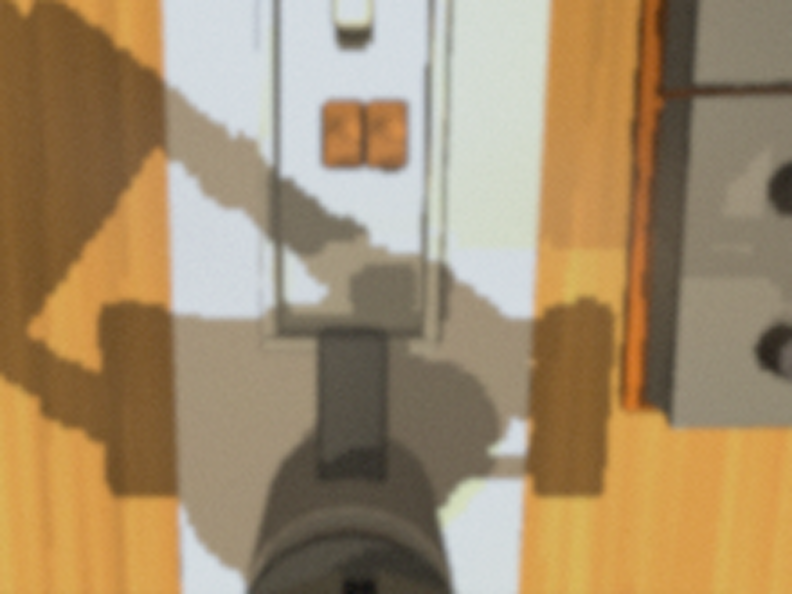

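View pics/s27d.png

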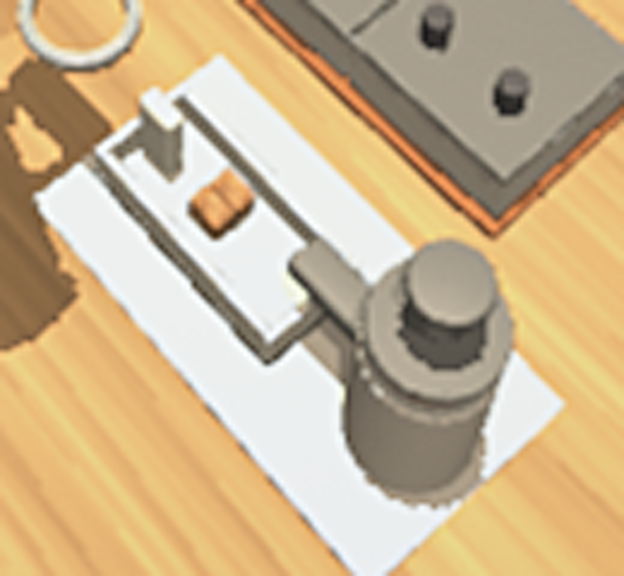

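```bash
python3 -c "
from h import *
print(robot.hand_in()); st()"
```

```text
the job is handed in; nothing more can be done
None
the job is handed in; nothing more can be done
```

The job is handed in at about 35 s on the robot's clock, with every step done in the order asked. The one thing I could not confirm is the pellets, which don't show clearly in any picture.

- **Dish:** I placed the white dish on the doser's mat with its grip at the end away from the column. It sat within about 1 mm of centre and square to the mat. Later pictures showed no sign of a knock.
- **Wafers:** The bar-handled box held exactly two wafers. I moved both together into the dish, with a drop of about 2 cm, and they still lie there side by side. The box was empty before I shut the lid.
- **Lid:** My first push to shut it came down in front of the bar with about 21 N. I backed off and pressed it shut from above with the fingertips, at about 48 N. It now looks as it did at the start, and the other three lids stayed shut.
- **Plunger:** I pressed it down twice, with a full rise in between. Both times the tool stopped at z ≈ 0.158 m with 22 N or more, above the spring's 10 N, so it reached its stop. The second press peaked at about 55 N on the fingertips. The plunger is up and released, and the gripper is clear of everything.
- **Pellets:** A pale patch near the spout after the first press may be a portion, but the final close-up showed none I could identify. That both portions fell into the dish rests on the two full presses and the dish being in place under the spout.

In the pictures I took, the ring, bottle, canister, tongs and purple and red look-alikes appear where they were. I checked these by eye only.

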